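# Put the stacking spice pots back together

## Task

Stack the earthenware spice pots on their round wooden stand, one piece at a time from the bottom up: first the large pot on the stand, then the medium pot on it, then the small pot, and last the wooden lid on top. Each piece must sit fully down and upright with its foot in the opening below it; leave the garlic, the mandarin, the tea light and the cup where they lie.

Things in the scene. Friction and masses are not known exactly. Their poses are not given: they have to be found in the camera images.
- stand_top (a point): Round wooden stand fixed to the worktop, 90 mm across, 14 mm high, with a round opening 52 mm across and 8 mm deep in its top. The point is on its axis at the height of its top face, z up.
- large_pot_mid (a point): Largest of 3 round open terracotta pots, 68 mm across, 60 high, walls 8 thick, mouth 52 across, 220 g. Under its shoulder a tapered foot, 41 to 47 mm across, 7 high, fits the stand's opening; the shoulder rests on it. Point: on the axis, half-way up, z up. Grip the outside just above half-way, fingertips above the shoulder. Seated, it is 23 mm above the stand's.
- medium_pot_mid (a point): Middle of 3 round open terracotta pots, 58 mm across, 60 high, walls 8 thick, mouth 42 across, 170 g. Under its shoulder a tapered foot, 41 to 47 mm across, 7 high, fits the large pot's mouth; the shoulder rests on it. Point: on the axis, half-way up, z up. Grip the outside just above half-way, fingertips above the shoulder. Seated, it is 53 mm above the large pot's.
- small_pot_mid (a point): Smallest of 3 round open terracotta pots, 48 mm across, 60 high, walls 8 thick, mouth 32 across, 120 g. Under its shoulder a tapered foot, 31 to 37 mm across, 7 high, fits the medium pot's mouth; the shoulder rests on it. Point: on the axis, half-way up, z up. Grip the outside just above half-way, fingertips above the shoulder. Seated, it is 53 mm above the medium pot's.
- lid_mid (a point): Turned wooden lid, 44 mm high, upright, 50 g: tapered plug below (22 to 27 mm across, 7 high) that fits the small pot's mouth, flange 40 across, 6 thick, and an upright round grip 22 across, 31 high. Point: on the axis, half-way up, z up; the grip's middle is 6.5 mm above it. Take the grip, fingertips above the flange. Seated, it is 45 mm above the small pot's.
- garlic: Bulb of garlic, about 50 mm across and 51 mm high, a bystander; origin at the centre of its underside. Leave it.
- mandarin: Mandarin, 55 mm across, 48 mm high, a bystander; origin at the centre of its underside. Leave it.
- tea_light: Tea light, 38 mm across, 15 mm high, a bystander; origin at the centre of its underside. Leave it.
- cup: Small green and white coffee cup with a handle, 64 x 89 mm, 48 mm high, a bystander; origin at the centre of its extent on the underside, handle along its -y. Leave it.

How it is judged:
By the outcome, as a careful person would: the job done as asked, in the order asked, and still so for the second after the job is handed in, with the robot touching nothing.
It also fails if it takes over 96 s, if anything falls off the work surface, if the arm or the gripper's body presses on something with over 40 N, if the wrist force passes 120 N, or if a joint passes its speed limit or range.

## Robot

A 7-joint arm with a two-finger parallel gripper is mounted at the origin on a cart in front of the work surface, level with it; the furniture and walls round the work are solid. World frame = base frame: x ahead of the robot, y to its left, z up, the work surface at z = 0. Lengths are in m, angles in degrees, forces in N, time in s.
With the tool pointing down it reaches from about 0.35 to 0.9 m from the base axis. Payload 7.2 kg.
Tool frame: the origin (TCP) lies on the front face of the gripper's body, between the roots of the fingers; the fingertips stand 80 mm ahead of it and the grasp point (between the pads) lies grip_point_offset ahead of it (grip_point_offset is the distance from the TCP to the grasp point, in m); z points along the fingers, y is the direction in which the jaws open and shut (so a half turn about z gives the same grasp; the last joint's range is limited). The gripper opens to 88 mm and grips with 3 to 60 N. Pads are 20 mm wide; open, the fingers measure 115 mm over their backs; the gripper's body (75 mm by 178 mm) begins 61 mm behind the grasp point.
Start: joints at [72.64, 23.554, -0.728, 91.456, 0.321, 64.991, -4.71], TCP at [0.145, -0.608, 0.303] pointing down, gripper open.
Joint ranges: [-169.25, 169.25], [-16.82, 113.86], [-84.01, 82.57], [7.8, 145.47], [-59.2, 239.2], [7.22, 106.19], [-163.78, 163.78]. Speed limits (degrees/s): [136.94, 136.94, 172.46, 172.46, 180, 180, 180].

## Interface

Orientations are given as a 3x3 rotation matrix whose columns are the frame's x, y, z axes.
In Python, from workcell import * gives the robot as it stands.
- The arm moves only by the tool carry_out, never from a script. Its argument "deltas" is one flat list of numbers, 7 for each row, row after row: the shift along the tool's x, y, z in m, then the turn, a rotation vector about the tool's x, y, z in degrees, then the closure, from 0 (fully open) to 1 (shut). In form: [tx, ty, tz, ax, ay, az, claw, tx, ty, tz, ax, ay, az, claw, ...]. A call has 1 to 8 rows; each row shifts and turns the pose as measured when the row begins, along the tool's axes as they then stand; what a row does not reach is not made up. A row lasts 1/12 s, in which the tool goes at most 41.7 mm and 7.16 degrees, less where a joint would pass 70% of its speed; a pose out of reach is approached as far as the arm can. A call is refused whole if a number of a shift passes 0.0417 or a number of a turn 7.16, either way. A call with a gripper value outside its range is refused whole. The fingers move at their own pace and stop on an object; "force" is the grip in N (left out, the last holds). Time passes only in rows, so rows that do not move let the fingers close. It gives the time, the measured TCP pose, the force and the opening at its end, in the units of the state.
- sense(): the state, without advancing time (a new reading comes with each control period).
- grab_frame(name): name is "side" or "top" or "wrist"; returns the picture (420x560x3 uint8, red, green, blue); there is no depth.
- camera_info(name): a dict with "camera_matrix" (3x3 intrinsics, pixels), "R" (3x3) and "t" (3): a world point X has camera coordinates R X + t; the wrist camera has in their place "mount" (4x4, takes a point from camera to tool coordinates, whose origin is the TCP and whose axes are the flange's). Camera axes: x right, y down, z forward; pixel columns grow to the right and rows downward; lengths in m; the calibration is good to about 2 mm. A picture is of the moment at which its call begins: read the wrist's pose just before it. camera_info takes no time and is no camera call.
- close_job(): hands the job in, once; it reports no verdict.
The state is a dict: "time": time; "qpos": joint angles; "joint_velocities": joint speeds; "effort": joint torques, N m; "tcp_pos": TCP position; "ee_rot": TCP orientation; "ft_force": force on the tool from outside, world axes, zero at the start; "wrist_torque": the same for the moment, N m; "gripper_width": opening from 0.0 (shut) to 1.0 (fully open).
Only numpy, scipy, OpenCV 4.12 (cv2) and the standard library are available. Lean on these libraries where they do the work, as an engineer would, in place of code of your own. Each camera call takes 0.05 s, during which the arm holds its last target.

## Working session

There is one attempt and no reset: what is moved stays moved. The work goes in short steps, Python scripts to look and compute and a tool call to move; the robot and the scene stay as the last step left them, time stands still between calls to the robot, and variables do not carry over. Pictures are saved under pics/ and viewed, and the job is handed in when it is done.

Besides the shell and the picture viewer there is one more tool, called after "Request:" in YAML: its name, and indented under it one key for each argument. carry_out: Moves the arm, as the interface text tells. Its arguments: {"type":"object","properties":{"deltas":{"type":"array"},"force":{"type":"number"}},"required":["deltas"]}

```bash
ls; mkdir -p pics; python3 - <<'E'
from workcell import *
import cv2,numpy as np
np.set_printoptions(precision=4,suppress=True)
s=sense();print(s)
for n in ["side","top","wrist"]:
    print(n,camera_info(n))
    im=grab_frame(n);cv2.imwrite(f"pics/{n}0.png",im[:,:,::-1])
E
```

```text
pics
{'time': 0.0, 'qpos': array([72.6405, 23.5985, -0.7262, 91.501 ,  0.3191, 64.991 , -4.7097]), 'joint_velocities': array([-0.0377, -0.093 ,  0.005 , -0.0515,  0.1135, -0.0244, -0.0556]), 'effort': array([ -0.0002, -58.7951,   0.6413, -29.1073,  -0.0539,   0.0182,
         0.0001]), 'tcp_pos': array([ 0.1453, -0.6075,  0.3018]), 'ee_rot': array([[ 0.9726,  0.2326, -0.0005],
       [ 0.2326, -0.9726,  0.0015],
       [-0.0001, -0.0015, -1.    ]]), 'ft_force': array([-0.701 ,  0.4271, -1.1898]), 'wrist_torque': array([-0.0104,  0.0086,  0.0275]), 'gripper_width': 1.0017575161733374}
side {'camera_matrix': array([[413.3798,   0.    , 278.5701],
       [  0.    , 413.3798, 208.2092],
       [  0.    ,   0.    ,   1.    ]]), 'R': array([[ 0.9892, -0.1458, -0.0155],
       [-0.0805, -0.4514, -0.8887],
       [ 0.1226,  0.8803, -0.4583]]), 't': array([-0.5507,  0.0772,  0.898 ])}
top {'camera_matrix': array([[450.6324,   0.    , 269.7489],
       [  0.    , 450.6324, 212.2718],
       [  0.    ,   0.    ,   1.    ]]), 'R': array([[ 0.0269, -0.9996,  0.0099],
       [-0.9852, -0.0282, -0.1689],
       [ 0.1692, -0.0052, -0.9856]]), 't': array([-0.0082,  0.5594,  1.1031])}
wrist {'camera_matrix': array([[329.4107,   0.    , 280.5465],
       [  0.    , 329.4107, 212.92  ],
       [  0.    ,   0.    ,   1.    ]]), 'mount': array([[ 0.0007, -0.963 , -0.2695,  0.0736],
       [ 1.    ,  0.0006,  0.0006, -0.0016],
       [-0.0004, -0.2695,  0.963 , -0.0823],
       [ 0.    ,  0.    ,  0.    ,  1.    ]])}
```

View pics/top0.png

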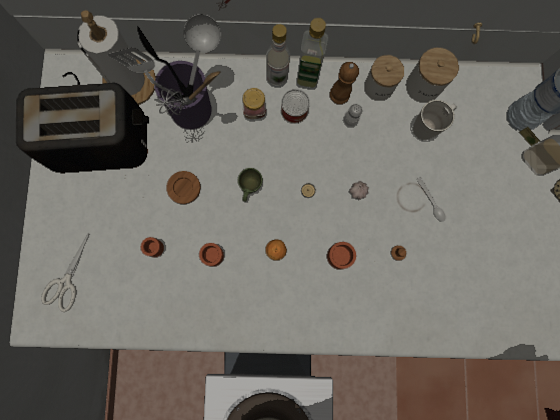

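View pics/side0.png

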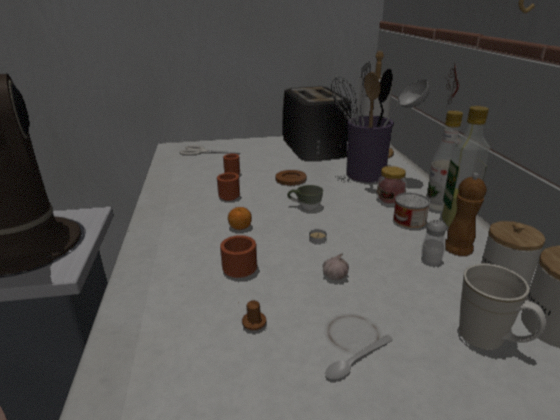

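```bash
python3 -c "
import workcell;print([x for x in dir(workcell) if x[0]!='_'])"
```

```text
['IKError', 'camera_info', 'close_job', 'grab_frame', 'grip_point_offset', 'sense']
```

```bash
python3 - <<'E'
import cv2,numpy as np
im=cv2.imread('pics/top0.png')
def crop(c,r,h=22,k=9): 
    p=im[r-h:r+h,c-h:c+h]; p=cv2.resize(p,None,fx=k*0+6,fy=6,interpolation=cv2.INTER_CUBIC)
    p=np.clip(p.astype(float)*1.8,0,255).astype(np.uint8)
    for i in range(0,2*h,10):
        cv2.putText(p,str(c-h+i),(i*6,10),0,.35,(255,0,0),1);cv2.putText(p,str(r-h+i),(0,i*6+10),0,.35,(0,0,255),1)
        cv2.line(p,(i*6,0),(i*6,264),(255,0,0),1) ; cv2.line(p,(0,i*6),(264,i*6),(0,0,255),1)
    return p
a=np.hstack([crop(183,187),crop(342,256),crop(211,255)])
b=np.hstack([crop(151,247),crop(399,253),crop(249,183)])
cv2.imwrite('pics/c0.png',np.vstack([a,b]))
E
```

```text
(no output)
```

View pics/c0.png

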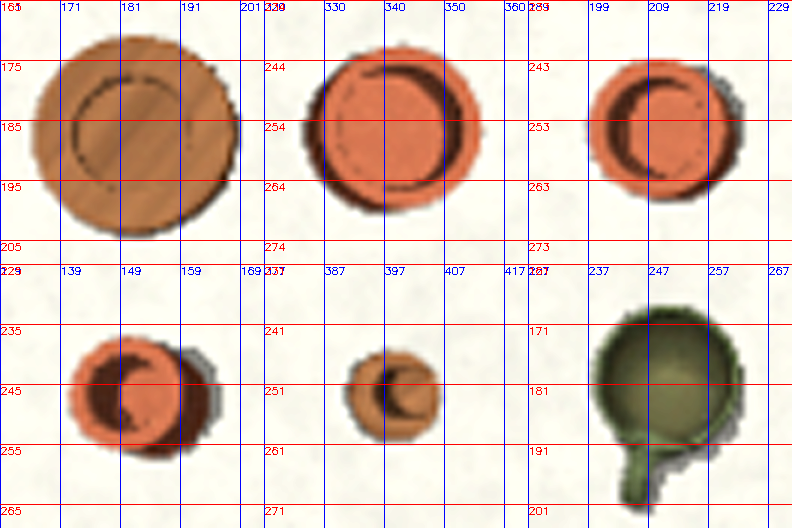

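View pics/wrist0.png

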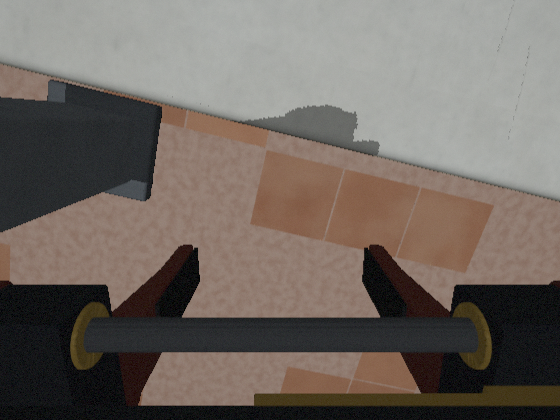

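```bash
cat > h.py <<'E'
from workcell import *
import cv2,numpy as np
from scipy.spatial.transform import Rotation as Ro
np.set_printoptions(precision=4,suppress=True)
def ray(name,px,s=None):
    c=camera_info(name);K=c['camera_matrix']
    d=np.linalg.inv(K)@np.array([px[0],px[1],1.])
    if name=='wrist':
        s=s or sense();M=c['mount'];R=np.array(s['ee_rot'])
        return R@M[:3,3]+s['tcp_pos'],R@(M[:3,:3]@d)
    R=c['R'];return -R.T@c['t'],R.T@d
def at_z(name,px,z,s=None):
    o,d=ray(name,px,s);return o+d*(z-o[2])/d[2]
def proj(name,X,s=None):
    c=camera_info(name);X=np.atleast_2d(X)
    if name=='wrist':
        s=s or sense();M=c['mount'];R=np.array(s['ee_rot'])
        P=((X-s['tcp_pos'])@R-M[:3,3])@M[:3,:3]
    else: P=X@c['R'].T+c['t']
    p=P@c['camera_matrix'].T;return p[:,:2]/p[:,2:]
def go(tgt,yaw=0):
    """tgt TCP, jaw azimuth yaw deg; prints delta in tool frame"""
    s=sense();R=np.array(s['ee_rot']);y=np.radians(yaw)
    T=np.array([[-np.sin(y),np.cos(y),0],[np.cos(y),np.sin(y),0],[0,0,-1]])
    d=R.T@(np.array(tgt)-s['tcp_pos']);r=np.degrees(Ro.from_matrix(R.T@T).as_rotvec())
    print('t',round(s['time'],2),'tcp',s['tcp_pos'],'dtool mm',d*1000,'rot',r,'F',s['ft_force'],'g',s['gripper_width'])
def circ(name,c,r,z,s=None):
    a=np.linspace(0,2*np.pi,73);return proj(name,np.c_[c[0]+r*np.cos(a),c[1]+r*np.sin(a),0*a+z],s)
def draw(im,p,col):
    cv2.polylines(im,[np.round(p*16).astype(np.int32)],True,col,1,cv2.LINE_AA,4)
E
python3 - <<'E'
from h import *
print(grip_point_offset)
from scipy.optimize import least_squares
def fit(l,r,t,b,rad,z):
    def f(c):
        p=circ('top',c,rad,z);return [p[:,0].min()-l,p[:,0].max()-r,p[:,1].min()-t,p[:,1].max()-b]
    c0=at_z('top',((l+r)/2,(t+b)/2),z)[:2];q=least_squares(f,c0);return q.x,np.array(f(q.x))
# pixel edges as continuous coords: crop edge -0.5
for n,a in dict(large=(329.7,356.2,241.7,268.8,.034,.06),med=(199,222,242.8,266.2,.029,.06),small=(140.5,159.5,237.2,256.2,.024,.06),lid=(390.5,406.3,245.3,260.7,.02,.013),stand=(166.3,200.7,171,204.5,.045,.012)).items():
    a=tuple(np.array(a)-[.5,.5,.5,.5,0,0]);print(n,*fit(*a))
for p in [(147,168),(148,110),(40,170)]: print(at_z('top',p,0))
print('toaster top', at_z('top',(128,85),.19),at_z('top',(133,150),.19))
E
```

```text
0.0613
large [ 0.4553 -0.1764] [-0.3892  0.3896 -0.1256  0.1191]
med [0.4481 0.1529] [-0.1876  0.1879  0.0102 -0.0116]
small [0.4632 0.304 ] [-0.1829  0.1832 -0.1317  0.1285]
lid [ 0.4688 -0.3287] [ 0.22   -0.2201  0.0037 -0.0024]
stand [0.6265 0.2391] [ 0.2117 -0.2123  0.209  -0.201 ]
[0.6793 0.3415 0.    ]
[0.8443 0.3508 0.    ]
[0.6652 0.6281 0.    ]
toaster top [0.8274 0.3476 0.19  ] [0.67   0.3236 0.19  ]
```

```bash
cat > ov.py <<'E'
from h import *
P=dict(large=(.4553,-.1764,.034,.06),med=(.4481,.1529,.029,.06),small=(.4632,.304,.024,.06),lid=(.4688,-.3287,.02,.013),stand=(.6265,.2391,.045,.014))
im=cv2.imread('pics/side0.png');im=np.clip(im*1.8,0,255).astype(np.uint8)
k=4;out=[]
for n,(x,y,r,z) in P.items():
    p=proj('side',[x,y,z])[0]; c,rr=int(p[0])-30,int(p[1])-28
    q=cv2.resize(im[rr:rr+64,c:c+64],None,fx=k,fy=k,interpolation=cv2.INTER_CUBIC)
    draw(q,(circ('side',(x,y),r,z)-[c,rr])*k+1.5,(0,255,0))
    if n=='stand': draw(q,(circ('side',(x,y),.026,z)-[c,rr])*k+1.5,(0,255,0))
    out.append(q)
out.append(out[0]*0)
cv2.imwrite('pics/ov0.png',np.vstack([np.hstack(out[:3]),np.hstack(out[3:])]))
E
python3 ov.py
```

```text
(no output)
```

View pics/ov0.png

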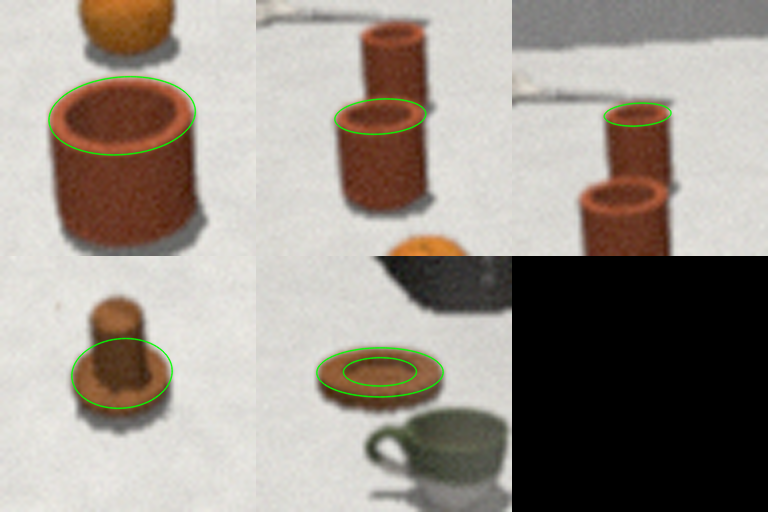

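```bash
cat >> h.py <<'E'
def rows(tgt,n,yaw=0):
    go(tgt,yaw)
    s=sense();R=np.array(s['ee_rot']);y=np.radians(yaw);p=np.array(s['tcp_pos'])
    T=np.array([[-np.sin(y),np.cos(y),0],[np.cos(y),np.sin(y),0],[0,0,-1]])
    r=Ro.from_matrix(R.T@T).as_rotvec()
    for k in range(n):
        Rk=R@Ro.from_rotvec(r*k/n).as_matrix()
        print(np.round(Rk.T@(np.array(tgt)-p)/n,3),np.round(np.degrees(r/n),1))
E
python3 -c "
from h import *
rows((.4553,-.1764,.2),16)"
```

```text
t 0.15 tcp [ 0.1453 -0.6076  0.302 ] dtool mm [ 401.7963 -347.1284  102.3807] rot [ -0.0623  -0.0424 -76.5485] F [ 0.4131  0.922  -0.4577] g 0.9956401393692222
[ 0.025 -0.022  0.006] [-0.  -0.  -4.8]
[ 0.027 -0.02   0.006] [-0.  -0.  -4.8]
[ 0.028 -0.017  0.006] [-0.  -0.  -4.8]
[ 0.03  -0.015  0.006] [-0.  -0.  -4.8]
[ 0.031 -0.012  0.006] [-0.  -0.  -4.8]
[ 0.032 -0.01   0.006] [-0.  -0.  -4.8]
[ 0.032 -0.007  0.006] [-0.  -0.  -4.8]
[ 0.033 -0.004  0.006] [-0.  -0.  -4.8]
[ 0.033 -0.001  0.006] [-0.  -0.  -4.8]
[0.033 0.001 0.006] [-0.  -0.  -4.8]
[0.033 0.004 0.006] [-0.  -0.  -4.8]
[0.032 0.007 0.006] [-0.  -0.  -4.8]
[0.032 0.009 0.006] [-0.  -0.  -4.8]
[0.031 0.012 0.006] [-0.  -0.  -4.8]
[0.03  0.015 0.006] [-0.  -0.  -4.8]
[0.028 0.017 0.006] [-0.  -0.  -4.8]
```

Request:
carry_out:
  deltas: [0.025, -0.022, 0, 0, 0, -4.8, 0, 0.027, -0.02, 0, 0, 0, -4.8, 0, 0.028, -0.017, 0, 0, 0, -4.8, 0, 0.03, -0.015, 0, 0, 0, -4.8, 0, 0.031, -0.012, 0, 0, 0, -4.8, 0, 0.032, -0.01, 0, 0, 0, -4.8, 0, 0.032, -0.007, 0, 0, 0, -4.8, 0, 0.033, -0.004, 0, 0, 0, -4.8, 0]

```text
time: 0.82
tcp_pos: [0.297, -0.3864, 0.2982]
ee_rot: [[0.606, 0.795, -0.006], [0.795, -0.606, 0.002], [-0.003, -0.006, -1.0]]
ft_force: [-0.4, 0.3, -0.0]
gripper_width: 1.004
```

```bash
python3 -c "
from h import *
rows((.4553,-.1764,.2),10)"
```

```text
t 0.82 tcp [ 0.297  -0.3864  0.2982] dtool mm [263.2078  -0.8353  97.5273] rot [ -0.3829   0.0359 -37.3243] F [-0.3613  0.3056 -0.0447] g 1.0037353637771218
[ 0.026 -0.     0.01 ] [-0.   0.  -3.7]
[0.026 0.002 0.01 ] [-0.   0.  -3.7]
[0.026 0.003 0.01 ] [-0.   0.  -3.7]
[0.026 0.005 0.01 ] [-0.   0.  -3.7]
[0.025 0.007 0.01 ] [-0.   0.  -3.7]
[0.025 0.008 0.01 ] [-0.   0.  -3.7]
[0.024 0.01  0.01 ] [-0.   0.  -3.7]
[0.024 0.011 0.01 ] [-0.   0.  -3.7]
[0.023 0.013 0.01 ] [-0.   0.  -3.7]
[0.022 0.014 0.01 ] [-0.   0.  -3.7]
```

Tracks almost exactly. Continue at 8 rows.

Request:
carry_out:
  deltas: [0.033, 0.001, 0.012, -0.05, 0, -4.7, 0, 0.033, 0.003, 0.012, -0.05, 0, -4.7, 0, 0.032, 0.005, 0.012, -0.05, 0, -4.7, 0, 0.032, 0.007, 0.012, -0.05, 0, -4.7, 0, 0.031, 0.01, 0.012, -0.05, 0, -4.7, 0, 0.03, 0.012, 0.012, -0.05, 0, -4.7, 0, 0.029, 0.014, 0.012, -0.05, 0, -4.7, 0, 0.028, 0.017, 0.012, 0, 0, -4.7, 0]

```text
time: 1.48
tcp_pos: [0.455, -0.1639, 0.201]
ee_rot: [[-0.037, 0.999, 0.005], [0.999, 0.037, -0.006], [-0.007, 0.005, -1.0]]
ft_force: [0.4, -1.3, 0.4]
gripper_width: 1.002
```

```bash
cat > w.py <<'E'
from h import *
import sys
# usage: w.py out x y r z [x y r z...]
s=sense();im=grab_frame('wrist');im=np.clip(im[:,:,::-1]*1.6,0,255).astype(np.uint8)
a=list(map(float,sys.argv[2:]))
for i in range(0,len(a),4): draw(im,circ('wrist',a[i:i+2],a[i+2],a[i+3],s),(0,255,0))
cv2.imwrite('pics/'+sys.argv[1],im);
E
python3 w.py w1.png .4553 -.1764 .034 .06 .4553 -.1764 .026 .06
python3 -c "
from h import *
go((.4553,-.1764,.2))"
```

```text
t 1.53 tcp [ 0.4578 -0.1574  0.1994] dtool mm [-18.8861  -3.4443  -0.5892] rot [0.3546 0.1267 2.8469] F [ 3.1225  4.4163 -0.7332] g 1.0022496810275374
```

View pics/w1.png

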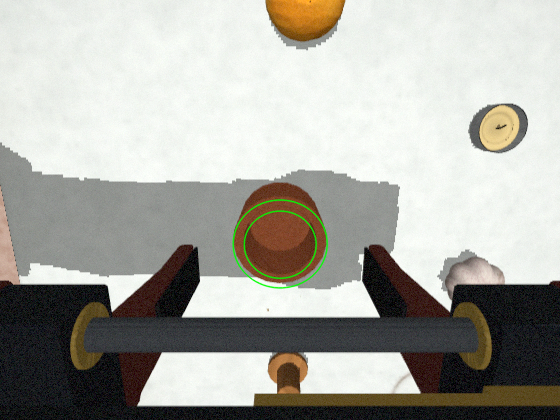

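Request:
carry_out:
  deltas: [-0.019, -0.0034, -0.0006, 0.35, 0.13, 2.85, 0, 0, 0, 0, 0, 0, 0, 0]

```text
time: 1.7
tcp_pos: [0.4566, -0.1728, 0.1986]
ee_rot: [[-0.007, 1.0, -0.002], [1.0, 0.007, 0.003], [0.003, -0.002, -1.0]]
ft_force: [0.4, -1.6, -0.3]
gripper_width: 0.999
```

```bash

python3 -c "
from h import *
go((.4553,-.1764,.2))"
python3 w.py w2.png .4553 -.1764 .034 .06 .4553 -.1764 .026 .06
python3 -c "
from h import *
go((.4553,-.1764,.2))"
```

```text
t 1.7 tcp [ 0.4566 -0.1728  0.1986] dtool mm [-3.615 -1.284 -1.415] rot [-0.1062 -0.1679  0.4188] F [ 0.3538 -1.5591 -0.3224] g 0.9985068348727645
t 1.75 tcp [ 0.4566 -0.1712  0.1987] dtool mm [-5.1925 -1.3592 -1.2804] rot [-0.0776 -0.221   0.5616] F [ 0.7932  0.3278 -0.3979] g 1.001060716937254
```

View pics/w2.png

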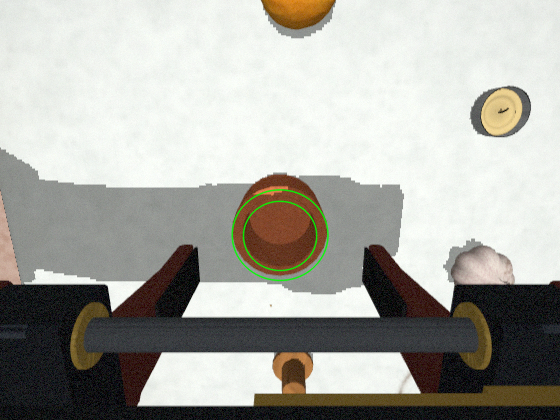

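```bash
python3 -c "
import cv2
im=cv2.imread('pics/w2.png')[160:300,210:350]
cv2.imwrite('pics/w2c.png',cv2.resize(im,None,fx=4,fy=4,interpolation=cv2.INTER_CUBIC))"
```

```text
(no output)
```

View pics/w2c.png

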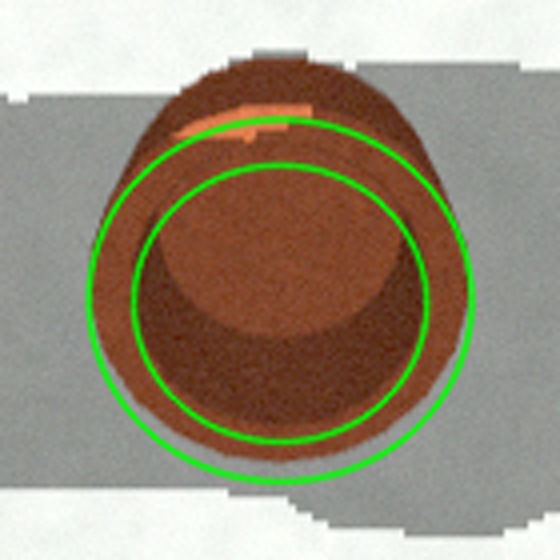

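Request:
carry_out:
  deltas: [-0.003, -0.0013, 0.02, 0, 0, 0.4, 0, 0, 0, 0.018, 0, 0, 0, 0, 0, 0, 0.001, 0, 0, 0, 0, 0, 0, 0, 0, 0, 0, 0]

```text
time: 2.08
tcp_pos: [0.4547, -0.1765, 0.1603]
ee_rot: [[0.002, 1.0, 0.001], [1.0, -0.002, 0.002], [0.002, 0.001, -1.0]]
ft_force: [-0.7, 1.1, 0.8]
gripper_width: 1.002
```

```bash

python3 -c "
from h import *
go((.4553,-.1764,.15))"
python3 w.py w3.png .4553 -.1764 .034 .06 .4553 -.1764 .026 .06
python3 -c "
from h import *
go((.4553,-.1764,.15))
import cv2
im=cv2.imread('pics/w3.png')[130:310,190:370]
cv2.imwrite('pics/w3c.png',cv2.resize(im,None,fx=3,fy=3,interpolation=cv2.INTER_CUBIC))"
```

```text
t 2.08 tcp [ 0.4547 -0.1765  0.1603] dtool mm [ 0.1105  0.5838 10.2848] rot [ 0.0524 -0.1095 -0.1364] F [-0.6576  1.0671  0.8061] g 1.0021949609096261
t 2.13 tcp [ 0.4546 -0.1766  0.1604] dtool mm [ 0.1595  0.656  10.4445] rot [ 0.0496 -0.1054 -0.1463] F [-0.1288  0.7956 -0.1475] g 0.9937556218280265
```

View pics/w3c.png

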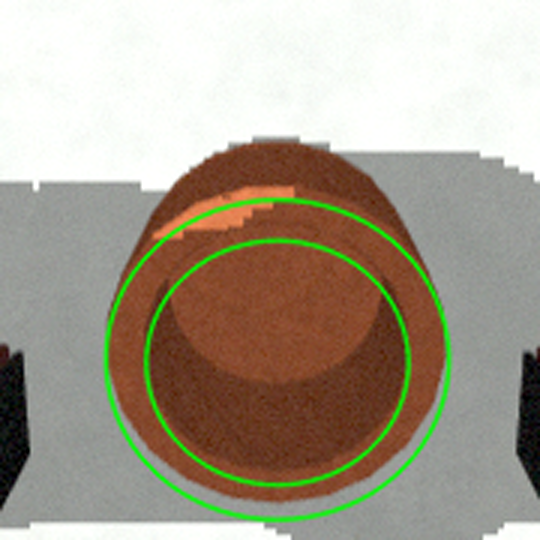

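Request:
carry_out:
  deltas: [0.001, 0.0006, 0.022, 0, -0.1, -0.1, 0, 0, 0, 0.022, 0, 0, 0, 0, 0, 0, 0.013, 0, 0, 0, 0, 0, 0, 0.003, 0, 0, 0, 0, 0, 0, 0, 0, 0, 0, 0]

```text
time: 2.55
tcp_pos: [0.4579, -0.1782, 0.1045]
ee_rot: [[0.004, 1.0, 0.009], [1.0, -0.004, -0.004], [-0.004, 0.009, -1.0]]
ft_force: [0.0, -0.2, -0.2]
gripper_width: 0.996
```

```bash

python3 -c "
from h import *
go((.4553,-.1756,.0975))"
```

```text
t 2.55 tcp [ 0.4579 -0.1782  0.1045] dtool mm [ 2.5877 -2.64    6.9302] rot [ 0.5142  0.2526 -0.2558] F [ 0.0018 -0.2206 -0.1959] g 0.995894088326438
```

Request:
carry_out:
  deltas: [0.0025, -0.0025, 0.007, 0.5, 0.25, -0.25, 0, 0, 0, 0, 0, 0, 0, 0, 0, 0, 0, 0, 0, 0, 0]

```text
time: 2.8
tcp_pos: [0.4565, -0.1762, 0.0996]
ee_rot: [[0.0, 1.0, 0.003], [1.0, -0.0, -0.001], [-0.001, 0.003, -1.0]]
ft_force: [-0.3, -0.2, 0.6]
gripper_width: 1.003
```

```bash

python3 -c "
from h import *
go((.4553,-.1756,.0975))"
```

```text
t 2.8 tcp [ 0.4565 -0.1762  0.0996] dtool mm [ 0.5883 -1.1785  2.136 ] rot [ 0.1524  0.0671 -0.0261] F [-0.2844 -0.1737  0.5991] g 1.0025308944623026
```

Close on the pot (68 mm → closure up to beyond contact) with moderate force.

Request:
carry_out:
  deltas: [0.0005, -0.001, 0.002, 0.15, 0.07, 0, 0, 0, 0, 0, 0, 0, 0, 0.5, 0, 0, 0, 0, 0, 0, 0.5, 0, 0, 0, 0, 0, 0, 0.5, 0, 0, 0, 0, 0, 0, 0.5, 0, 0, 0, 0, 0, 0, 0.5]
  force: 25

```text
time: 3.3
tcp_pos: [0.4561, -0.176, 0.0993]
ee_rot: [[0.001, 1.0, 0.002], [1.0, -0.001, -0.001], [-0.001, 0.002, -1.0]]
ft_force: [0.3, 0.1, -1.9]
gripper_width: 0.77
```

```bash

python3 -c "
from h import *
go((.4553,-.1756,.0975))"
```

```text
t 3.3 tcp [ 0.4561 -0.176   0.0993] dtool mm [ 0.4002 -0.7598  1.756 ] rot [ 0.1232  0.058  -0.0418] F [ 0.2763  0.1464 -1.9091] g 0.7700478295247327
```

Request:
carry_out:
  deltas: [0, 0, -0.015, 0, 0, 0, 0.5, 0, 0, -0.03, 0, 0, 0, 0.5, 0, 0, -0.03, 0, 0, 0, 0.5, 0.012, 0.005, -0.02, 0, 0, 0, 0.5, 0.02, 0.008, 0, 0, 0, 0, 0.5, 0.025, 0.01, 0, 0, 0, 0, 0.5]

```text
time: 3.8
tcp_pos: [0.4753, -0.1225, 0.1958]
ee_rot: [[0.01, 1.0, -0.006], [1.0, -0.01, -0.0], [-0.0, -0.006, -1.0]]
ft_force: [0.7, 0.4, -2.6]
gripper_width: 0.77
```

```bash

python3 -c "
from h import *
go((.6265,.2391,.2))"
```

```text
t 3.8 tcp [ 0.4753 -0.1225  0.1958] dtool mm [363.0856 147.5661  -5.2102] rot [-0.3546  0.0141 -0.563 ] F [ 0.6871  0.3986 -2.5627] g 0.7695293111792506
```

Request:
carry_out:
  deltas: [0.034, 0.0138, -0.001, -0.05, 0, -0.1, 0.5, 0.034, 0.0138, -0.001, -0.05, 0, -0.1, 0.5, 0.034, 0.0138, -0.001, -0.05, 0, -0.1, 0.5, 0.034, 0.0138, -0.001, -0.05, 0, -0.1, 0.5, 0.034, 0.0138, -0.001, -0.05, 0, 0, 0.5, 0.034, 0.0138, 0, 0, 0, 0, 0.5, 0.034, 0.0138, 0, 0, 0, 0, 0.5, 0.03, 0.012, 0, 0, 0, 0, 0.5]

```text
time: 4.47
tcp_pos: [0.588, 0.152, 0.199]
ee_rot: [[0.013, 1.0, -0.004], [1.0, -0.013, -0.004], [-0.004, -0.004, -1.0]]
ft_force: [1.5, 0.4, -2.0]
gripper_width: 0.772
```

```bash

python3 -c "
from h import *
go((.6265,.2391,.2))"
```

```text
t 4.47 tcp [0.588 0.152 0.199] dtool mm [87.5854 37.3284 -1.5439] rot [-0.2354  0.2532 -0.7363] F [ 1.4501  0.3801 -1.9722] g 0.7716591294987376
```

Request:
carry_out:
  deltas: [0.028, 0.012, 0, -0.1, 0.1, -0.3, 0.5, 0.025, 0.011, 0, -0.1, 0.1, -0.3, 0.5, 0.016, 0.008, 0, 0, 0, 0, 0.5, 0.006, 0.003, 0, 0, 0, 0, 0.5, 0, 0, 0, 0, 0, 0, 0.5, 0, 0, 0, 0, 0, 0, 0.5]

```text
time: 4.97
tcp_pos: [0.6214, 0.2397, 0.1945]
ee_rot: [[-0.009, 1.0, -0.007], [1.0, 0.009, 0.002], [0.002, -0.007, -1.0]]
ft_force: [-0.2, -1.0, -2.5]
gripper_width: 0.769
```

```bash

python3 -c "
from h import *
go((.6273,.2395,.2))"
```

```text
t 4.97 tcp [0.6214 0.2397 0.1945] dtool mm [-0.2184  5.9042 -5.5582] rot [-0.3991 -0.1224  0.4891] F [-0.2328 -1.0401 -2.5112] g 0.768688645162406
```

Request:
carry_out:
  deltas: [0, 0.006, 0.015, -0.4, -0.1, 0.5, 0.5, 0, 0, 0.02, 0, 0, 0, 0.5, 0, 0, 0.015, 0, 0, 0, 0.5, 0, 0, 0.005, 0, 0, 0, 0.5, 0, 0, 0, 0, 0, 0, 0.5]

```text
time: 5.38
tcp_pos: [0.6271, 0.2302, 0.1383]
ee_rot: [[0.008, 1.0, 0.0], [1.0, -0.008, -0.005], [-0.005, 0.0, -1.0]]
ft_force: [-0.6, -0.2, -2.4]
gripper_width: 0.772
```

```bash

python3 -c "
from h import *
go((.6273,.2395,.125))
s=sense();im=grab_frame('side')[:,:,::-1];im=np.clip(im*1.8,0,255).astype(np.uint8)[100:220,220:380]
cv2.imwrite('pics/s1.png',cv2.resize(im,None,fx=4,fy=4,interpolation=cv2.INTER_CUBIC))
go((.6273,.2395,.125))
"
```

```text
t 5.38 tcp [0.6271 0.2302 0.1383] dtool mm [ 9.3269  0.0903 13.204 ] rot [ 0.0201  0.2979 -0.4659] F [-0.5903 -0.2345 -2.4257] g 0.7723528573872303
t 5.43 tcp [0.6273 0.23   0.1387] dtool mm [ 9.5622 -0.122  13.654 ] rot [ 0.0358  0.3125 -0.4855] F [-0.5319 -0.7546 -1.9188] g 0.7686624841030487
```

View pics/s1.png

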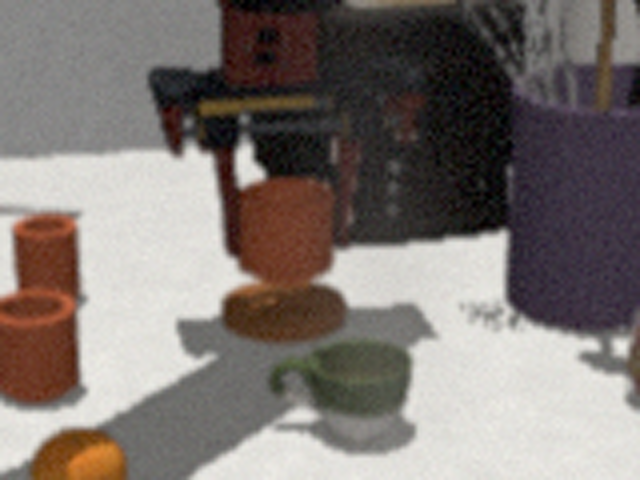

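Request:
carry_out:
  deltas: [0.0095, 0, 0.006, 0, 0.3, -0.4, 0.5, 0, 0, 0.004, 0, 0, 0, 0.5, 0, 0, 0, 0, 0, 0, 0.5]

```text
time: 5.68
tcp_pos: [0.6286, 0.2387, 0.1305]
ee_rot: [[0.003, 1.0, 0.004], [1.0, -0.003, 0.001], [0.001, 0.004, -1.0]]
ft_force: [1.3, -1.6, -3.1]
gripper_width: 0.767
```

```bash

python3 -c "
from h import *
go((.6273,.2395,.1063))
"
```

```text
t 5.68 tcp [0.6286 0.2387 0.1305] dtool mm [ 0.7342 -1.3659 24.1909] rot [ 0.2053 -0.0429 -0.1936] F [ 1.3316 -1.5821 -3.1374] g 0.7667119671309002
```

Request:
carry_out:
  deltas: [0.0007, -0.0013, 0.006, 0.2, 0, -0.2, 0.5, 0, 0, 0.005, 0, 0, 0, 0.5, 0, 0, 0.004, 0, 0, 0, 0.5, 0, 0, 0.003, 0, 0, 0, 0.5]

```text
time: 6.02
tcp_pos: [0.6279, 0.2408, 0.113]
ee_rot: [[-0.001, 1.0, 0.003], [1.0, 0.001, 0.002], [0.002, 0.003, -1.0]]
ft_force: [0.3, -0.4, -3.0]
gripper_width: 0.769
```

```bash

python3 -c "
from h import *
go((.6273,.2395,.1063))
"
```

```text
t 6.02 tcp [0.6279 0.2408 0.113 ] dtool mm [-1.3193 -0.6035  6.6592] rot [ 0.1585 -0.1357  0.0838] F [ 0.2563 -0.3728 -2.9827] g 0.7686859025979529
```

Request:
carry_out:
  deltas: [-0.001, -0.0005, 0.003, 0.1, -0.1, 0, 0.5, 0, 0, 0.003, 0, 0, 0, 0.5, 0, 0, 0.003, 0, 0, 0, 0.5]

```text
time: 6.27
tcp_pos: [0.6272, 0.24, 0.1058]
ee_rot: [[-0.002, 1.0, 0.001], [1.0, 0.002, -0.001], [-0.001, 0.001, -1.0]]
ft_force: [-13.9, -7.8, 41.6]
gripper_width: 0.765
```

```bash

python3 -c "
from h import *
go((.6273,.2395,.1063))
"
```

```text
t 6.27 tcp [0.6272 0.24   0.1058] dtool mm [-0.4909  0.134  -0.4858] rot [0.0391 0.0423 0.1092] F [-13.9434  -7.8312  41.576 ] g 0.765225556134688
```

Request:
carry_out:
  deltas: [0, 0, -0.0005, 0, 0, 0, 0.5, 0, 0, 0, 0, 0, 0, 0.15, 0, 0, 0, 0, 0, 0, 0, 0, 0, 0, 0, 0, 0, 0, 0, 0, 0, 0, 0, 0, 0]

```text
time: 6.68
tcp_pos: [0.6283, 0.2407, 0.1086]
ee_rot: [[-0.002, 1.0, 0.005], [1.0, 0.002, 0.0], [0.0, 0.005, -1.0]]
ft_force: [-0.7, -0.5, -0.3]
gripper_width: 0.993
```

```bash

python3 -c "
from h import *
go((.6273,.2395,.1063))
"
```

```text
t 6.68 tcp [0.6283 0.2407 0.1086] dtool mm [-1.1543 -1.0303  2.2712] rot [ 0.2585 -0.0246  0.1064] F [-0.6948 -0.5257 -0.2979] g 0.9933778459366694
```

Request:
carry_out:
  deltas: [0, -0.0005, -0.015, 0.25, 0, 0, 0, 0, 0, -0.03, 0, 0, 0, 0, 0, 0, -0.035, 0, 0, 0, 0, 0, 0, -0.02, 0, 0, 0, 0, 0, 0, 0, 0, 0, 0, 0]

```text
time: 7.1
tcp_pos: [0.6266, 0.2401, 0.2084]
ee_rot: [[-0.002, 1.0, -0.007], [1.0, 0.002, -0.001], [-0.001, -0.007, -1.0]]
ft_force: [0.1, -0.4, 0.4]
gripper_width: 0.996
```

```bash

python3 w.py w4.png .6265 .2391 .034 .067 .6265 .2391 .045 .014
python3 -c "
from h import *
go((.4489,.1533,.18))
im=cv2.imread('pics/w4.png')[130:310,190:370]
a=cv2.resize(im,None,fx=2.5,fy=2.5,interpolation=cv2.INTER_CUBIC)
im=grab_frame('side')[:,:,::-1];im=np.clip(im*1.8,0,255).astype(np.uint8)[110:200,250:330]
im=cv2.resize(im,(400,450),interpolation=cv2.INTER_CUBIC)
cv2.imwrite('pics/w4c.png',cv2.hconcat([a,im[:450]]))
"
```

```text
t 7.15 tcp [0.6263 0.2398 0.2068] dtool mm [ -86.0874 -177.3845   28.3211] rot [-0.4388  0.0998  0.1259] F [ 0.8283 -0.2602 -0.0887] g 0.997118113958114
```

View pics/w4c.png

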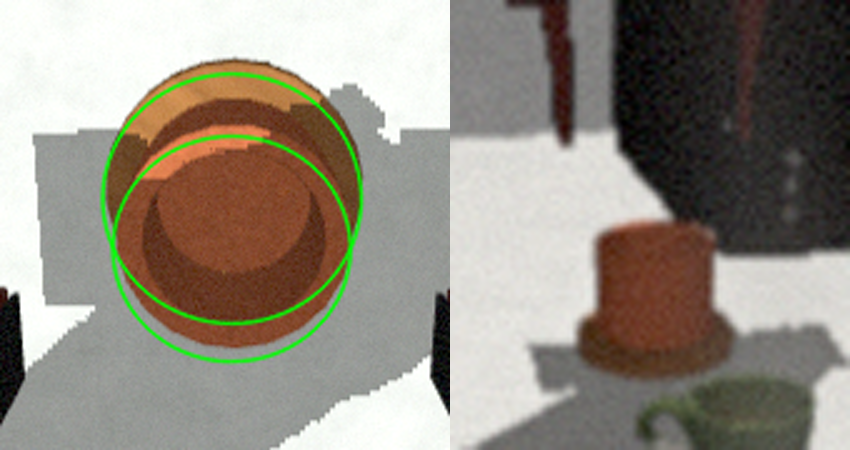

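Request:
carry_out:
  deltas: [-0.01, -0.02, 0, -0.1, 0, 0, 0, -0.016, -0.033, 0, -0.1, 0, 0, 0, -0.018, -0.037, 0, -0.1, 0, 0.1, 0, -0.017, -0.035, 0.005, 0, 0, 0, 0, -0.012, -0.024, 0.01, 0, 0, 0, 0, -0.005, -0.01, 0.01, 0, 0, 0, 0, 0, 0, 0, 0, 0, 0, 0, 0, 0, 0, 0, 0, 0, 0]

```text
time: 7.87
tcp_pos: [0.4538, 0.1543, 0.1679]
ee_rot: [[0.001, 1.0, -0.021], [1.0, -0.001, -0.008], [-0.008, -0.021, -1.0]]
ft_force: [0.5, 0.8, 0.9]
gripper_width: 1.0
```

```bash

python3 w.py w5.png .4481 .1529 .029 .06 .4481 .1529 .021 .06
python3 -c "
from h import *
go((.4489,.1533,.15))
im=cv2.imread('pics/w5.png')[130:310,190:370]
cv2.imwrite('pics/w5c.png',cv2.resize(im,None,fx=2.5,fy=2.5,interpolation=cv2.INTER_CUBIC))
"
```

```text
t 7.92 tcp [0.454  0.1544 0.1678] dtool mm [-0.9929 -4.7108 17.8972] rot [-1.2412  0.4476 -0.0512] F [-1.017   0.4162  0.0577] g 0.9957267002622067
```

View pics/w5c.png

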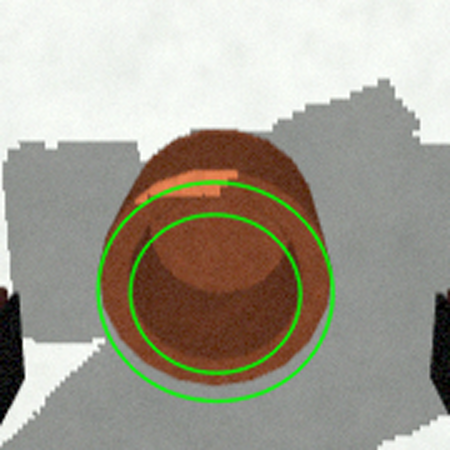

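Request:
carry_out:
  deltas: [-0.001, -0.0047, 0.015, -1.2, 0.4, 0, 0, 0, 0, 0.02, 0, 0, 0, 0, 0, 0, 0.016, 0, 0, 0, 0, 0, 0, 0.006, 0, 0, 0, 0, 0, 0, 0, 0, 0, 0, 0]

```text
time: 8.33
tcp_pos: [0.4558, 0.1575, 0.1097]
ee_rot: [[0.001, 1.0, 0.005], [1.0, -0.001, 0.005], [0.005, 0.005, -1.0]]
ft_force: [0.8, 1.1, 0.4]
gripper_width: 0.997
```

```bash

python3 -c "
from h import *
go((.4489,.1533,.0975))
"
```

```text
t 8.33 tcp [0.4558 0.1575 0.1097] dtool mm [-4.2739 -6.9906 12.1692] rot [ 0.3061 -0.2664 -0.0666] F [0.7602 1.0919 0.3678] g 0.9966996126575933
```

Request:
carry_out:
  deltas: [-0.0043, -0.007, 0.007, 0.3, -0.25, 0, 0, 0, 0, 0.005, 0, 0, 0, 0, 0, 0, 0, 0, 0, 0, 0]

```text
time: 8.58
tcp_pos: [0.4502, 0.1544, 0.0975]
ee_rot: [[0.001, 1.0, 0.001], [1.0, -0.001, 0.001], [0.001, 0.001, -1.0]]
ft_force: [-0.5, -0.4, -0.6]
gripper_width: 1.002
```

```bash

python3 -c "
from h import *
go((.4489,.1533,.0975))
"
```

```text
t 8.58 tcp [0.4502 0.1544 0.0975] dtool mm [-1.0749 -1.3466  0.0326] rot [ 0.0493 -0.0746 -0.048 ] F [-0.4666 -0.4348 -0.5779] g 1.0017736132433568
```

Request:
carry_out:
  deltas: [-0.001, -0.0013, 0, 0, 0, 0, 0, 0, 0, 0, 0, 0, 0, 0.6, 0, 0, 0, 0, 0, 0, 0.6, 0, 0, 0, 0, 0, 0, 0.6, 0, 0, 0, 0, 0, 0, 0.6, 0, 0, 0, 0, 0, 0, 0.6, 0, 0, 0, 0, 0, 0, 0.6]

```text
time: 9.17
tcp_pos: [0.4499, 0.1535, 0.0994]
ee_rot: [[0.001, 1.0, 0.004], [1.0, -0.001, 0.002], [0.002, 0.004, -1.0]]
ft_force: [0.3, -0.2, -0.6]
gripper_width: 0.654
```

```bash

python3 -c "
from h import *
go((.4489,.1533,.0975))
"
```

```text
t 9.17 tcp [0.4499 0.1535 0.0994] dtool mm [-0.2014 -0.9702  1.9281] rot [ 0.2243 -0.1071 -0.0727] F [ 0.265  -0.1976 -0.5634] g 0.6541168793203426
```

Request:
carry_out:
  deltas: [0, 0, -0.015, 0.2, -0.1, 0, 0.6, 0, 0, -0.03, 0, 0, 0, 0.6, 0, 0, -0.035, 0, 0, 0, 0.6, 0, 0, -0.035, 0, 0, 0, 0.6, 0, 0, -0.02, 0, 0, 0, 0.6, 0.006, 0.013, -0.005, 0, 0, 0, 0.6, 0.012, 0.024, 0, 0, 0, 0, 0.6, 0.014, 0.028, 0, 0, 0, 0, 0.6]

```text
time: 9.83
tcp_pos: [0.5108, 0.1829, 0.2451]
ee_rot: [[0.001, 1.0, -0.006], [1.0, -0.001, -0.005], [-0.005, -0.006, -1.0]]
ft_force: [-0.1, -0.4, -0.9]
gripper_width: 0.652
```

```bash

python3 -c "
from h import *
go((.6277,.2402,.23))
"
```

```text
t 9.83 tcp [0.5108 0.1829 0.2451] dtool mm [ 57.4807 116.8737  14.0581] rot [-0.3513  0.3086 -0.0709] F [-0.0983 -0.434  -0.9373] g 0.6521232212772345
```

Request:
carry_out:
  deltas: [0.014, 0.028, 0, -0.1, 0.1, 0, 0.6, 0.013, 0.027, 0, -0.1, 0.1, 0, 0.6, 0.01, 0.022, 0, 0, 0, 0, 0.6, 0.006, 0.012, 0, 0, 0, 0, 0.6, 0.002, 0.004, 0, 0, 0, 0, 0.6, 0, 0, 0, 0, 0, 0, 0.6, 0, 0, 0, 0, 0, 0, 0.6]

```text
time: 10.42
tcp_pos: [0.6107, 0.2306, 0.2423]
ee_rot: [[0.003, 1.0, -0.003], [1.0, -0.003, -0.002], [-0.002, -0.003, -1.0]]
ft_force: [-0.5, -0.3, -1.0]
gripper_width: 0.658
```

```bash

python3 -c "
from h import *
go((.6277,.2402,.18))
"
```

```text
t 10.42 tcp [0.6107 0.2306 0.2423] dtool mm [ 9.7714 17.1434 62.2603] rot [-0.1837  0.1132 -0.1508] F [-0.4604 -0.3153 -0.9997] g 0.6577485727000685
```

Request:
carry_out:
  deltas: [0.005, 0.009, 0.01, -0.1, 0.1, -0.1, 0.6, 0.004, 0.007, 0.018, 0, 0, 0, 0.6, 0, 0, 0.018, 0, 0, 0, 0.6, 0, 0, 0.006, 0, 0, 0, 0.6, 0, 0, 0, 0, 0, 0, 0.6, 0, 0, 0, 0, 0, 0, 0.6]

```text
time: 10.92
tcp_pos: [0.6255, 0.2381, 0.1878]
ee_rot: [[0.001, 1.0, -0.001], [1.0, -0.001, -0.002], [-0.002, -0.001, -1.0]]
ft_force: [-0.6, -0.1, -1.6]
gripper_width: 0.658
```

```bash

python3 -c "
from h import *
go((.6277,.2402,.18))
"
```

```text
t 10.92 tcp [0.6255 0.2381 0.1878] dtool mm [2.1322 2.2097 7.752 ] rot [-0.0589  0.1155 -0.0295] F [-0.5564 -0.0995 -1.5639] g 0.6576322896489392
```

Request:
carry_out:
  deltas: [0.0021, 0.0022, 0.006, -0.05, 0.1, 0, 0.6, 0, 0, 0.005, 0, 0, 0, 0.6, 0, 0, 0.002, 0, 0, 0, 0.6, 0, 0, 0, 0, 0, 0, 0.6]

```text
time: 11.25
tcp_pos: [0.6284, 0.2404, 0.1761]
ee_rot: [[0.001, 1.0, 0.003], [1.0, -0.001, 0.001], [0.001, 0.003, -1.0]]
ft_force: [-1.0, -0.8, -2.1]
gripper_width: 0.656
```

```bash

python3 -c "
from h import *
go((.6277,.2402,.1594))
im=grab_frame('side')[:,:,::-1];im=np.clip(im*1.8,0,255).astype(np.uint8)[80:200,230:350]
cv2.imwrite('pics/s2.png',cv2.resize(im,None,fx=4,fy=4,interpolation=cv2.INTER_CUBIC))
"
```

```text
t 11.25 tcp [0.6284 0.2404 0.1761] dtool mm [-0.214  -0.7957 16.6503] rot [ 0.1645 -0.0458 -0.0537] F [-0.9553 -0.7548 -2.0645] g 0.6557545999164979
```

View pics/s2.png

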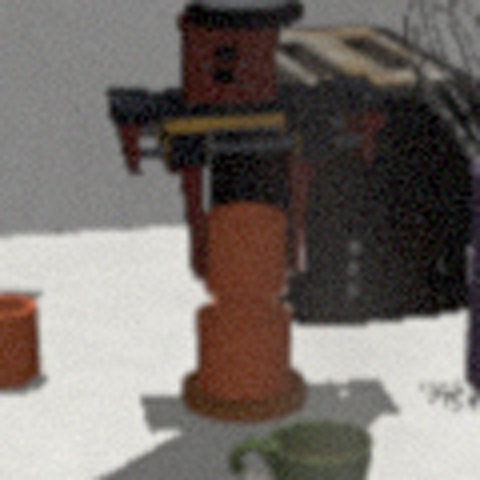

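Request:
carry_out:
  deltas: [0, -0.0007, 0.004, 0.15, 0, 0, 0.6, 0, 0, 0.004, 0, 0, 0, 0.6, 0, 0, 0.003, 0, 0, 0, 0.6, 0, 0, 0.003, 0, 0, 0, 0.6]

```text
time: 11.63
tcp_pos: [0.6284, 0.2407, 0.1628]
ee_rot: [[0.001, 1.0, 0.003], [1.0, -0.001, 0.002], [0.002, 0.003, -1.0]]
ft_force: [-0.7, 0.4, -0.9]
gripper_width: 0.652
```

```bash

python3 -c "
from h import *
go((.6277,.2402,.1594))
"
```

```text
t 11.63 tcp [0.6284 0.2407 0.1628] dtool mm [-0.5174 -0.7364  3.437 ] rot [ 0.1607 -0.0993 -0.063 ] F [-0.6589  0.4422 -0.9317] g 0.6515718027073057
```

Request:
carry_out:
  deltas: [-0.0005, -0.0007, 0.0025, 0.15, -0.1, 0, 0.6, 0, 0, 0.0025, 0, 0, 0, 0.6]

```text
time: 11.8
tcp_pos: [0.6276, 0.2404, 0.1591]
ee_rot: [[0.001, 1.0, 0.0], [1.0, -0.001, -0.0], [-0.0, 0.0, -1.0]]
ft_force: [-11.7, -7.3, 34.4]
gripper_width: 0.651
```

```bash

python3 -c "
from h import *
go((.6277,.2402,.1594))
"
```

```text
t 11.8 tcp [0.6276 0.2404 0.1591] dtool mm [-0.2325  0.0552 -0.2695] rot [ 0.0176  0.0267 -0.0519] F [-11.6912  -7.2949  34.3763] g 0.6511655706944359
```

Seated (contact at expected height). Release and retract.

Request:
carry_out:
  deltas: [0, 0, -0.0005, 0, 0, 0, 0.6, 0, 0, 0, 0, 0, 0, 0.25, 0, 0, 0, 0, 0, 0, 0, 0, 0, 0, 0, 0, 0, 0, 0, 0, 0, 0, 0, 0, 0]

```text
time: 12.22
tcp_pos: [0.628, 0.2408, 0.1608]
ee_rot: [[0.001, 1.0, 0.002], [1.0, -0.001, -0.0], [-0.0, 0.002, -1.0]]
ft_force: [0.8, 0.2, 0.8]
gripper_width: 0.917
```

```bash

python3 -c "
from h import *
go((.6277,.2402,.1594))
"
```

```text
t 12.22 tcp [0.628  0.2408 0.1608] dtool mm [-0.6297 -0.3402  1.4311] rot [ 0.116   0.006  -0.0465] F [0.805  0.2093 0.8211] g 0.9165444032056825
```

Request:
carry_out:
  deltas: [0, 0, -0.01, 0.1, 0, 0, 0, 0, 0, -0.025, 0, 0, 0, 0, 0, 0, -0.03, 0, 0, 0, 0, 0, 0, -0.02, 0, 0, 0, 0, 0, 0, 0, 0, 0, 0, 0]

```text
time: 12.63
tcp_pos: [0.6271, 0.2406, 0.2486]
ee_rot: [[0.0, 1.0, -0.005], [1.0, -0.0, -0.001], [-0.001, -0.005, -1.0]]
ft_force: [0.1, -0.0, -0.2]
gripper_width: 1.001
```

```bash

python3 w.py w6.png .627 .2391 .029 .120 .627 .2391 .021 .120
python3 -c "
from h import *
go((.464,.3044,.22))
im=cv2.imread('pics/w6.png')[130:310,190:370]
a=cv2.resize(im,None,fx=2.5,fy=2.5,interpolation=cv2.INTER_CUBIC)
im=grab_frame('side')[:,:,::-1];im=np.clip(im*1.8,0,255).astype(np.uint8)[90:200,250:340]
im=cv2.resize(im,(368,450),interpolation=cv2.INTER_CUBIC)
cv2.imwrite('pics/w6c.png',cv2.hconcat([a,im[:450]]))
"
```

```text
t 12.68 tcp [0.6268 0.2403 0.247 ] dtool mm [  64.0958 -162.5866   27.904 ] rot [-0.3588  0.0949 -0.0064] F [-0.24    0.0554 -0.1525] g 1.0011269886584218
```

View pics/w6c.png

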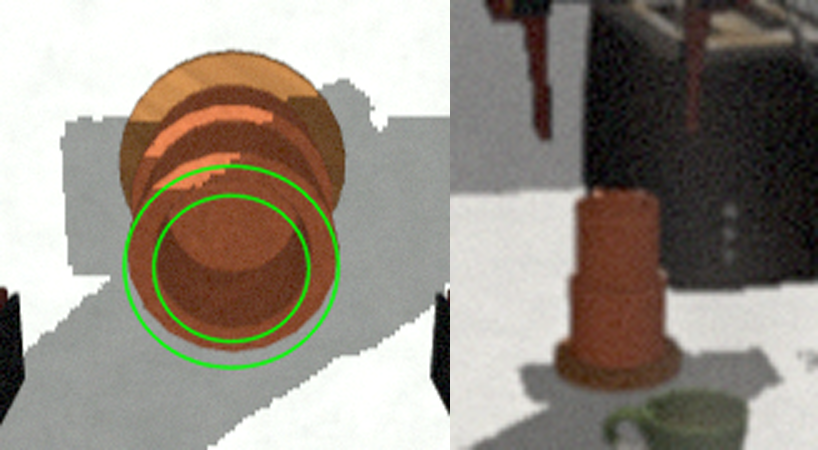

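Request:
carry_out:
  deltas: [0.006, -0.016, 0, -0.1, 0, 0, 0, 0.011, -0.028, 0, -0.1, 0, 0, 0, 0.014, -0.034, 0, -0.1, 0.1, 0, 0, 0.013, -0.034, 0.01, 0, 0, 0, 0, 0.011, -0.028, 0.02, 0, 0, 0, 0, 0.005, -0.013, 0.025, 0, 0, 0, 0, 0.001, -0.003, 0.015, 0, 0, 0, 0, 0, 0, 0.005, 0, 0, 0, 0]

```text
time: 13.4
tcp_pos: [0.4607, 0.2983, 0.16]
ee_rot: [[0.004, 1.0, -0.011], [1.0, -0.004, -0.006], [-0.006, -0.011, -1.0]]
ft_force: [-0.5, 0.5, -0.3]
gripper_width: 0.996
```

```bash

python3 -c "
from h import *
go((.464,.3044,.16))
"
python3 w.py w7.png .4632 .304 .024 .06 .4632 .304 .016 .06
python3 -c "
from h import *
go((.464,.3044,.16))
im=cv2.imread('pics/w7.png')[130:310,190:370]
cv2.imwrite('pics/w7c.png',cv2.resize(im,None,fx=2.5,fy=2.5,interpolation=cv2.INTER_CUBIC))
"
```

```text
t 13.4 tcp [0.4607 0.2983 0.16  ] dtool mm [ 6.1553  3.262  -0.0584] rot [-0.6445  0.339  -0.2271] F [-0.5084  0.4899 -0.3378] g 0.9963075021404265
t 13.45 tcp [0.4609 0.2979 0.1596] dtool mm [ 6.5106  3.105  -0.4597] rot [-0.7028  0.3748 -0.2472] F [-0.943  -0.749  -1.2329] g 0.9998605731166755
```

View pics/w7c.png

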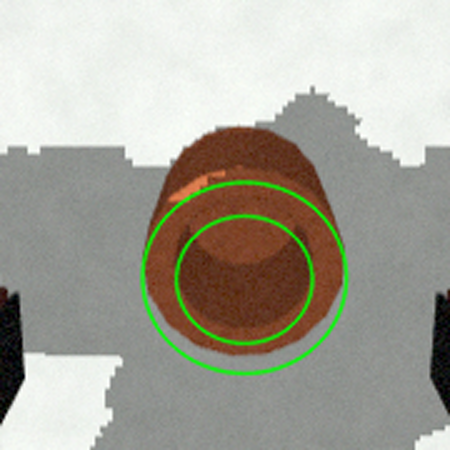

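Request:
carry_out:
  deltas: [0.0066, 0.003, 0.012, -0.7, 0.35, -0.2, 0, 0, 0, 0.02, 0, 0, 0, 0, 0, 0, 0.016, 0, 0, 0, 0, 0, 0, 0.006, 0, 0, 0, 0, 0, 0, 0, 0, 0, 0, 0]

```text
time: 13.87
tcp_pos: [0.4675, 0.3029, 0.1035]
ee_rot: [[0.005, 1.0, 0.001], [1.0, -0.005, -0.001], [-0.001, 0.001, -1.0]]
ft_force: [-0.5, -0.2, 0.6]
gripper_width: 1.002
```

```bash

python3 -c "
from h import *
go((.464,.3045,.0975))
"
```

```text
t 13.87 tcp [0.4675 0.3029 0.1035] dtool mm [ 1.5668 -3.5245  5.9778] rot [ 0.0349  0.0708 -0.2707] F [-0.5002 -0.2343  0.5687] g 1.0016419452599923
```

Request:
carry_out:
  deltas: [0.0015, -0.0035, 0.006, 0, 0, -0.2, 0, 0, 0, 0, 0, 0, 0, 0, 0, 0, 0, 0, 0, 0, 0]

```text
time: 14.12
tcp_pos: [0.4654, 0.3042, 0.0983]
ee_rot: [[0.003, 1.0, 0.002], [1.0, -0.003, -0.001], [-0.001, 0.002, -1.0]]
ft_force: [0.3, -0.3, -0.2]
gripper_width: 1.001
```

```bash

python3 -c "
from h import *
go((.464,.3045,.0975))
"
```

```text
t 14.12 tcp [0.4654 0.3042 0.0983] dtool mm [ 0.2541 -1.441   0.7773] rot [ 0.094   0.0434 -0.1777] F [ 0.3357 -0.3406 -0.2428] g 1.0009451320416378
```

Request:
carry_out:
  deltas: [0.0002, -0.0014, 0.0005, 0.1, 0, -0.1, 0.3, 0, 0, 0, 0, 0, 0, 0.7, 0, 0, 0, 0, 0, 0, 0.7, 0, 0, 0, 0, 0, 0, 0.7, 0, 0, 0, 0, 0, 0, 0.7, 0, 0, 0, 0, 0, 0, 0.7, 0, 0, 0, 0, 0, 0, 0.7, 0, 0, 0, 0, 0, 0, 0.7]

```text
time: 14.78
tcp_pos: [0.4649, 0.3051, 0.1005]
ee_rot: [[0.001, 1.0, 0.003], [1.0, -0.001, 0.001], [0.001, 0.003, -1.0]]
ft_force: [0.6, 0.1, -0.7]
gripper_width: 0.546
```

```bash

python3 -c "
from h import *
go((.464,.3045,.0975))
"
```

```text
t 14.78 tcp [0.4649 0.3051 0.1005] dtool mm [-0.6418 -0.9588  3.0049] rot [ 0.1898 -0.0678 -0.0778] F [ 0.556   0.1442 -0.6674] g 0.5463721988982173
```

Request:
carry_out:
  deltas: [0, 0, -0.012, 0.2, -0.1, 0, 0.7, 0, 0, -0.03, 0, 0, 0, 0.7, 0, 0, -0.036, 0, 0, 0, 0.7, 0, 0, -0.038, 0, 0, 0, 0.7, 0, 0, -0.035, 0, 0, 0, 0.7, -0.004, 0.01, -0.02, 0, 0, 0, 0.7, -0.009, 0.022, -0.008, 0, 0, 0, 0.7, -0.012, 0.03, 0, 0, 0, 0, 0.7]

```text
time: 15.45
tcp_pos: [0.5209, 0.283, 0.2855]
ee_rot: [[-0.011, 1.0, -0.009], [1.0, 0.011, -0.004], [-0.004, -0.009, -1.0]]
ft_force: [0.6, 0.4, -1.9]
gripper_width: 0.545
```

```bash

python3 -c "
from h import *
go((.6277,.2406,.28))
"
```

```text
t 15.45 tcp [0.5209 0.283  0.2855] dtool mm [-43.5179 106.4254   4.631 ] rot [-0.5253  0.2048  0.6064] F [ 0.5938  0.3742 -1.8971] g 0.5452501656938763
```

Request:
carry_out:
  deltas: [-0.011, 0.026, 0, -0.2, 0.1, 0.2, 0.7, -0.01, 0.024, 0, -0.2, 0.1, 0.2, 0.7, -0.007, 0.018, 0, -0.1, 0, 0.2, 0.7, -0.004, 0.01, 0, 0, 0, 0, 0.7, -0.001, 0.003, 0, 0, 0, 0, 0.7, 0, 0, 0, 0, 0, 0, 0.7]

```text
time: 15.95
tcp_pos: [0.6104, 0.2439, 0.2852]
ee_rot: [[0.007, 1.0, 0.003], [1.0, -0.007, -0.002], [-0.002, 0.003, -1.0]]
ft_force: [-0.4, -0.5, -1.7]
gripper_width: 0.542
```

```bash

python3 -c "
from h import *
go((.6277,.2406,.235))
"
```

```text
t 15.95 tcp [0.6104 0.2439 0.2852] dtool mm [-3.1267 17.1757 50.251 ] rot [ 0.1509  0.117  -0.3805] F [-0.4202 -0.4939 -1.7214] g 0.5417420402030947
```

Request:
carry_out:
  deltas: [-0.0015, 0.008, 0.008, 0.1, 0.1, -0.3, 0.7, -0.001, 0.007, 0.015, 0, 0, 0, 0.7, 0, 0.002, 0.015, 0, 0, 0, 0.7, 0, 0, 0.006, 0, 0, 0, 0.7, 0, 0, 0, 0, 0, 0, 0.7, 0, 0, 0, 0, 0, 0, 0.7]

```text
time: 16.45
tcp_pos: [0.6245, 0.2447, 0.2352]
ee_rot: [[-0.006, 1.0, -0.004], [1.0, 0.006, 0.0], [0.0, -0.004, -1.0]]
ft_force: [0.1, -1.0, -1.1]
gripper_width: 0.547
```

```bash

python3 -c "
from h import *
go((.6277,.2406,.235))
"
```

```text
t 16.45 tcp [0.6245 0.2447 0.2352] dtool mm [-4.1625  3.1543  0.2137] rot [-0.2168 -0.0048  0.3599] F [ 0.1344 -0.964  -1.0722] g 0.5466043067785555
```

Request:
carry_out:
  deltas: [-0.004, 0.003, 0.002, -0.2, 0, 0.3, 0.7, 0, 0, 0.003, 0, 0, 0, 0.7, 0, 0, 0, 0, 0, 0, 0.7, 0, 0, 0, 0, 0, 0, 0.7]

```text
time: 16.78
tcp_pos: [0.6274, 0.2414, 0.2308]
ee_rot: [[-0.002, 1.0, 0.001], [1.0, 0.002, 0.001], [0.001, 0.001, -1.0]]
ft_force: [-0.1, 0.5, -1.6]
gripper_width: 0.545
```

```bash

python3 -c "
from h import *
go((.6277,.2406,.2135))
im=grab_frame('side')[:,:,::-1];im=np.clip(im*1.8,0,255).astype(np.uint8)[60:200,230:350]
cv2.imwrite('pics/s3.png',cv2.resize(im,None,fx=4,fy=4,interpolation=cv2.INTER_CUBIC))
"
```

```text
t 16.78 tcp [0.6274 0.2414 0.2308] dtool mm [-0.7612  0.2537 17.3198] rot [ 0.0572 -0.0354  0.1128] F [-0.1356  0.4903 -1.5694] g 0.5449435316106501
```

View pics/s3.png

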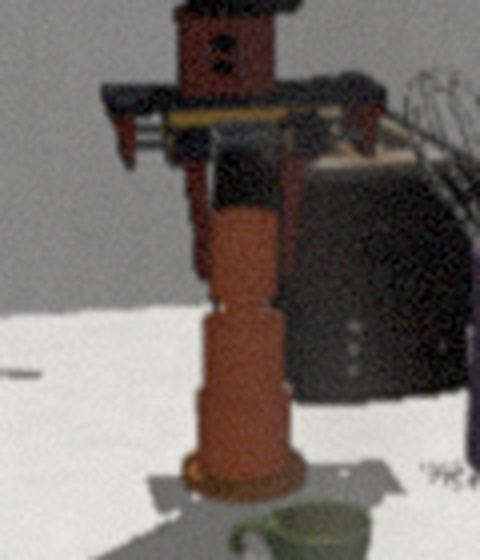

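Small pot is centred over the medium pot (cols ~245 vs ~244 in the crop). Lower.

Request:
carry_out:
  deltas: [-0.0007, 0.0003, 0.004, 0, 0, 0.1, 0.7, 0, 0, 0.004, 0, 0, 0, 0.7, 0, 0, 0.004, 0, 0, 0, 0.7, 0, 0, 0.002, 0, 0, 0, 0.7]

```text
time: 17.17
tcp_pos: [0.6282, 0.241, 0.2173]
ee_rot: [[0.0, 1.0, 0.004], [1.0, -0.0, 0.002], [0.002, 0.004, -1.0]]
ft_force: [-0.2, -0.1, -0.9]
gripper_width: 0.545
```

```bash

python3 -c "
from h import *
go((.6277,.2406,.2135))
"
```

```text
t 17.17 tcp [0.6282 0.241  0.2173] dtool mm [-0.4001 -0.5055  3.8018] rot [ 0.2058 -0.097  -0.0008] F [-0.1682 -0.0536 -0.8796] g 0.5448059278292005
```

Request:
carry_out:
  deltas: [-0.0004, -0.0005, 0.0028, 0.2, -0.1, 0, 0.7, 0, 0, 0.0025, 0, 0, 0, 0.7]

```text
time: 17.33
tcp_pos: [0.6279, 0.2411, 0.2133]
ee_rot: [[-0.0, 1.0, 0.001], [1.0, 0.0, 0.0], [0.0, 0.001, -1.0]]
ft_force: [-6.6, -3.9, 28.1]
gripper_width: 0.543
```

```bash

python3 -c "
from h import *
go((.6277,.2406,.2135))
"
```

```text
t 17.33 tcp [0.6279 0.2411 0.2133] dtool mm [-0.4571 -0.204  -0.2103] rot [ 0.0613 -0.0225  0.0018] F [-6.5591 -3.9256 28.141 ] g 0.5431178641758596
```

Request:
carry_out:
  deltas: [0, 0, -0.0005, 0, 0, 0, 0.7, 0, 0, 0, 0, 0, 0, 0.35, 0, 0, 0, 0, 0, 0, 0.1, 0, 0, 0, 0, 0, 0, 0, 0, 0, 0, 0, 0, 0, 0]

```text
time: 17.75
tcp_pos: [0.6283, 0.2416, 0.2148]
ee_rot: [[-0.0, 1.0, 0.003], [1.0, 0.0, 0.001], [0.001, 0.003, -1.0]]
ft_force: [0.3, 0.5, 1.0]
gripper_width: 0.804
```

```bash

python3 -c "
from h import *
go((.6277,.2406,.2135))
"
```

```text
t 17.75 tcp [0.6283 0.2416 0.2148] dtool mm [-1.0024 -0.6025  1.2671] rot [ 0.1522 -0.0598  0.0157] F [0.2831 0.485  1.0276] g 0.8041795138346782
```

Request:
carry_out:
  deltas: [0, 0, -0.01, 0.15, 0, 0, 0, 0, 0, -0.025, 0, 0, 0, 0, 0, 0, -0.03, 0, 0, 0, 0, 0, 0, -0.02, 0, 0, 0, 0, 0, 0, 0, 0, 0, 0, 0]

```text
time: 18.17
tcp_pos: [0.6274, 0.2411, 0.3027]
ee_rot: [[-0.001, 1.0, -0.006], [1.0, 0.001, -0.0], [-0.0, -0.006, -1.0]]
ft_force: [1.0, -0.2, 1.3]
gripper_width: 1.001
```

```bash

python3 w.py w8.png .627 .2395 .024 .173 .627 .2395 .016 .173
python3 -c "
from h import *
go((.469,-.3287,.2))
im=cv2.imread('pics/w8.png')[130:310,190:370]
a=cv2.resize(im,None,fx=2.5,fy=2.5,interpolation=cv2.INTER_CUBIC)
im=grab_frame('side')[:,:,::-1];im=np.clip(im*1.8,0,255).astype(np.uint8)[80:200,240:340]
im=cv2.resize(im,(375,450),interpolation=cv2.INTER_CUBIC)
cv2.imwrite('pics/w8c.png',cv2.hconcat([a,im[:450]]))
"
```

```text
t 18.22 tcp [0.6272 0.2409 0.3011] dtool mm [-569.4003 -157.9652  102.4947] rot [-0.3847  0.0345  0.0463] F [0.1996 1.3702 0.2532] g 1.0020176783452477
```

View pics/w8c.png

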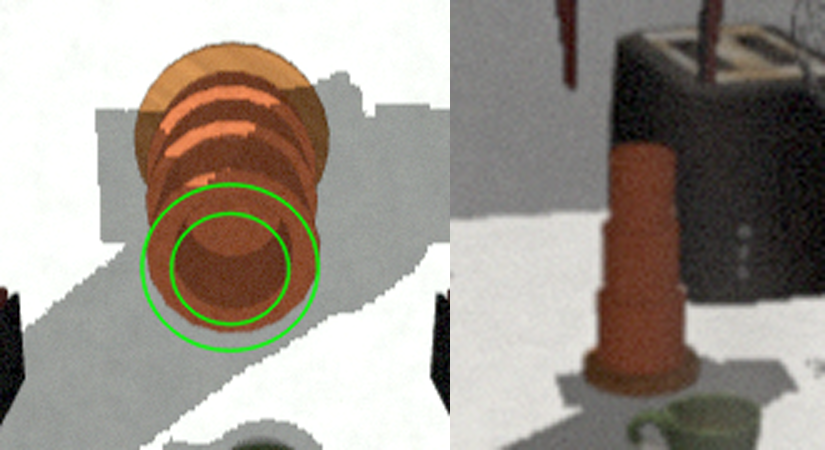

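Request:
carry_out:
  deltas: [-0.016, -0.0045, 0, -0.1, 0, 0, 0, -0.03, -0.0085, 0, -0.1, 0, 0, 0, -0.037, -0.0103, 0, -0.1, 0, 0, 0, -0.038, -0.0105, 0.005, -0.1, 0, 0, 0, -0.038, -0.0105, 0.008, 0, 0, 0, 0, -0.038, -0.0105, 0.008, 0, 0, 0, 0, -0.038, -0.0105, 0.008, 0, 0, 0, 0, -0.038, -0.0105, 0.008, 0, 0, 0, 0]

```text
time: 18.93
tcp_pos: [0.545, -0.0313, 0.2516]
ee_rot: [[-0.018, 1.0, -0.014], [1.0, 0.018, 0.004], [0.004, -0.014, -1.0]]
ft_force: [1.3, -1.4, -0.3]
gripper_width: 0.997
```

```bash

python3 -c "
from h import *
go((.4697,-.3287,.2))
"
```

```text
t 18.93 tcp [ 0.545  -0.0313  0.2516] dtool mm [-296.2341  -79.8333   51.5341] rot [-0.8191 -0.2192  1.0192] F [ 1.3403 -1.3582 -0.2676] g 0.9967560332625336
```

Request:
carry_out:
  deltas: [-0.037, -0.01, 0.006, -0.2, -0.05, 0.3, 0, -0.037, -0.01, 0.006, -0.2, -0.05, 0.3, 0, -0.037, -0.01, 0.006, -0.2, -0.05, 0.3, 0, -0.036, -0.01, 0.006, -0.1, -0.05, 0, 0, -0.036, -0.01, 0.006, -0.1, 0, 0, 0, -0.033, -0.009, 0.006, 0, 0, 0, 0, -0.026, -0.007, 0.006, 0, 0, 0, 0, -0.015, -0.004, 0.003, 0, 0, 0, 0]

```text
time: 19.6
tcp_pos: [0.46, -0.306, 0.1934]
ee_rot: [[0.006, 1.0, -0.018], [1.0, -0.006, 0.004], [0.004, -0.018, -1.0]]
ft_force: [-0.2, -0.0, -0.4]
gripper_width: 0.996
```

```bash

python3 -c "
from h import *
go((.4697,-.3287,.2))
"
```

```text
t 19.6 tcp [ 0.46   -0.306   0.1934] dtool mm [-22.5657   9.7596  -6.898 ] rot [-1.0124 -0.2175 -0.3655] F [-0.1761 -0.0164 -0.3981] g 0.9956207607420421
```

Request:
carry_out:
  deltas: [-0.013, 0.006, 0, -0.6, -0.2, -0.3, 0, -0.009, 0.004, 0.005, -0.4, 0, 0, 0, 0, 0, 0.01, 0, 0, 0, 0, 0, 0, 0, 0, 0, 0, 0, 0, 0, 0, 0, 0, 0, 0]

```text
time: 20.02
tcp_pos: [0.4676, -0.3313, 0.1718]
ee_rot: [[0.006, 1.0, -0.004], [1.0, -0.006, 0.004], [0.004, -0.004, -1.0]]
ft_force: [0.1, 0.3, 0.5]
gripper_width: 1.004
```

```bash

python3 -c "
from h import *
go((.4697,-.3287,.17))
"
python3 w.py w9.png .4688 -.3287 .02 .013 .4688 -.3287 .011 .044
python3 -c "
from h import *
go((.4697,-.3287,.17))
im=cv2.imread('pics/w9.png')[130:310,190:370]
cv2.imwrite('pics/w9c.png',cv2.resize(im,None,fx=2.5,fy=2.5,interpolation=cv2.INTER_CUBIC))
"
```

```text
t 20.02 tcp [ 0.4676 -0.3313  0.1718] dtool mm [2.6174 2.0717 1.8228] rot [-0.2566 -0.2407 -0.3339] F [0.1477 0.2601 0.5443] g 1.0035485014303769
t 20.07 tcp [ 0.4675 -0.3307  0.1717] dtool mm [2.0429 2.1685 1.7328] rot [-0.2833 -0.2666 -0.293 ] F [-0.1383  0.2914  0.3995] g 1.0012345750384697
```

View pics/w9c.png

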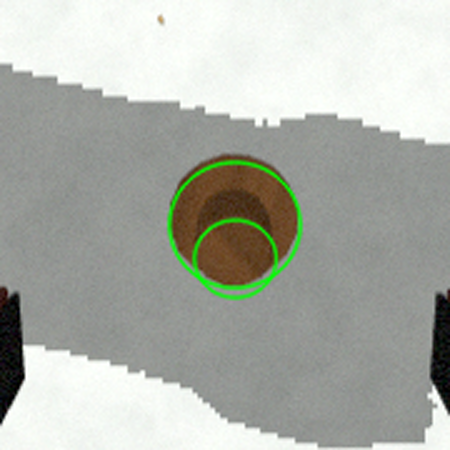

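Request:
carry_out:
  deltas: [0.002, 0.002, 0.015, -0.25, -0.25, -0.3, 0, 0, 0, 0.022, 0, 0, 0, 0.2, 0, 0, 0.02, 0, 0, 0, 0.2, 0, 0, 0.006, 0, 0, 0, 0.2, 0, 0, 0, 0, 0, 0, 0.2, 0, 0, 0, 0, 0, 0, 0.2]

```text
time: 20.57
tcp_pos: [0.4746, -0.3214, 0.1099]
ee_rot: [[-0.012, 1.0, 0.004], [1.0, 0.012, 0.0], [0.0, 0.004, -1.0]]
ft_force: [0.6, -0.5, 0.1]
gripper_width: 0.8
```

```bash

python3 -c "
from h import *
go((.4697,-.3285,.098))
"
```

```text
t 20.57 tcp [ 0.4746 -0.3214  0.1099] dtool mm [-6.9966 -5.0108 11.8507] rot [ 0.2531 -0.0096  0.6783] F [ 0.5562 -0.5476  0.1274] g 0.8000545015105139
```

Request:
carry_out:
  deltas: [-0.007, -0.005, 0.006, 0.25, 0, 0.6, 0.2, 0, 0, 0.003, 0, 0, 0, 0.2, 0, 0, 0, 0, 0, 0, 0.2, 0, 0, 0, 0, 0, 0, 0.2]

```text
time: 20.9
tcp_pos: [0.4708, -0.3295, 0.1034]
ee_rot: [[-0.001, 1.0, 0.003], [1.0, 0.001, -0.002], [-0.002, 0.003, -1.0]]
ft_force: [0.1, -1.0, -0.5]
gripper_width: 0.8
```

```bash

python3 -c "
from h import *
go((.4697,-.3285,.098))
"
```

```text
t 20.9 tcp [ 0.4708 -0.3295  0.1034] dtool mm [ 1.0188 -1.1432  5.3701] rot [0.1837 0.141  0.0596] F [ 0.1317 -1.0209 -0.509 ] g 0.7995081270697152
```

Request:
carry_out:
  deltas: [0.001, -0.001, 0.005, 0.15, 0.1, 0, 0.2, 0, 0, 0.002, 0, 0, 0, 0.5, 0, 0, 0, 0, 0, 0, 0.5, 0, 0, 0, 0, 0, 0, 0.5]

```text
time: 21.23
tcp_pos: [0.4699, -0.3291, 0.0967]
ee_rot: [[0.0, 1.0, 0.002], [1.0, -0.0, -0.002], [-0.002, 0.002, -1.0]]
ft_force: [0.1, 0.1, 0.3]
gripper_width: 0.613
```

```bash

python3 -c "
from h import *
go((.4697,-.3285,.098))
"
```

```text
t 21.23 tcp [ 0.4699 -0.3291  0.0967] dtool mm [ 0.6361 -0.2308 -1.2948] rot [ 0.098   0.0927 -0.0036] F [0.1258 0.0617 0.2646] g 0.6125895464628514
```

Request:
carry_out:
  deltas: [0.0006, 0, -0.001, 0.1, 0.1, 0, 0.7, 0, 0, 0, 0, 0, 0, 0.9, 0, 0, 0, 0, 0, 0, 0.95, 0, 0, 0, 0, 0, 0, 0.95, 0, 0, 0, 0, 0, 0, 0.95, 0, 0, 0, 0, 0, 0, 0.95, 0, 0, 0, 0, 0, 0, 0.95, 0, 0, 0, 0, 0, 0, 0.95]
  force: 15

```text
time: 21.9
tcp_pos: [0.4701, -0.3283, 0.098]
ee_rot: [[-0.0, 1.0, -0.0], [1.0, 0.0, 0.0], [0.0, -0.0, -1.0]]
ft_force: [0.4, -0.8, 0.5]
gripper_width: 0.243
```

```bash

python3 -c "
from h import *
go((.4697,-.3285,.098))
"
```

```text
t 21.9 tcp [ 0.4701 -0.3283  0.098 ] dtool mm [-0.193  -0.3843 -0.021 ] rot [-0.0078 -0.0207  0.0169] F [ 0.4404 -0.7784  0.47  ] g 0.24321384938442428
```

Request:
carry_out:
  deltas: [0, 0, -0.012, 0, 0, 0, 0.95, 0, 0, -0.028, 0, 0, 0, 0.95, 0, 0, -0.036, 0, 0, 0, 0.95, 0.005, 0.001, -0.038, 0, 0, 0, 0.95, 0.015, 0.004, -0.038, 0, 0, 0, 0.95, 0.025, 0.007, -0.03, 0, 0, 0, 0.95, 0.032, 0.009, -0.015, 0, 0, 0, 0.95, 0.034, 0.0095, -0.005, 0, 0, 0, 0.95]

```text
time: 22.57
tcp_pos: [0.4972, -0.2209, 0.3119]
ee_rot: [[0.012, 1.0, -0.005], [1.0, -0.012, 0.002], [0.002, -0.005, -1.0]]
ft_force: [0.6, -0.5, -1.0]
gripper_width: 0.246
```

```bash

python3 -c "
from h import *
go((.6278,.2407,.31))
"
```

```text
t 22.57 tcp [ 0.4972 -0.2209  0.3119] dtool mm [463.1327 124.9838   2.3325] rot [-0.2746 -0.126  -0.6916] F [ 0.5512 -0.5159 -1.0037] g 0.24615950515269502
```

Request:
carry_out:
  deltas: [0.036, 0.0097, 0, -0.1, 0, -0.2, 0.95, 0.036, 0.0097, 0, -0.1, 0, -0.2, 0.95, 0.036, 0.0097, 0, -0.1, 0, -0.2, 0.95, 0.036, 0.0097, 0, 0, 0, -0.1, 0.95, 0.036, 0.0097, 0, 0, 0, 0, 0.95, 0.036, 0.0097, 0, 0, 0, 0, 0.95, 0.036, 0.0097, 0, 0, 0, 0, 0.95, 0.034, 0.0095, 0, 0, 0, 0, 0.95]

```text
time: 23.23
tcp_pos: [0.5767, 0.078, 0.3257]
ee_rot: [[0.003, 1.0, 0.015], [1.0, -0.003, -0.005], [-0.004, 0.015, -1.0]]
ft_force: [0.7, -0.8, -0.9]
gripper_width: 0.248
```

```bash

python3 -c "
from h import *
go((.6278,.2407,.31))
"
```

```text
t 23.23 tcp [0.5767 0.078  0.3257] dtool mm [162.9129  50.3354  15.7427] rot [ 0.853   0.2589 -0.1692] F [ 0.7061 -0.8174 -0.8753] g 0.24775952299963488
```

Request:
carry_out:
  deltas: [0.033, 0.01, 0.002, 0.2, 0.1, -0.1, 0.95, 0.032, 0.01, 0.002, 0.2, 0.1, 0, 0.95, 0.03, 0.009, 0.002, 0.2, 0, 0, 0.95, 0.025, 0.008, 0.002, 0.1, 0, 0, 0.95, 0.015, 0.006, 0, 0, 0, 0, 0.95, 0.006, 0.003, 0, 0, 0, 0, 0.95, 0, 0, 0, 0, 0, 0, 0.95, 0, 0, 0, 0, 0, 0, 0.95]

```text
time: 23.9
tcp_pos: [0.6204, 0.2368, 0.3243]
ee_rot: [[-0.012, 1.0, 0.004], [1.0, 0.012, 0.004], [0.004, 0.004, -1.0]]
ft_force: [0.2, -0.5, 0.2]
gripper_width: 0.246
```

```bash

python3 -c "
from h import *
go((.6278,.2407,.285))
"
```

```text
t 23.9 tcp [0.6204 0.2368 0.3243] dtool mm [ 3.6646  7.252  39.299 ] rot [ 0.2186 -0.2209  0.6988] F [ 0.17   -0.5161  0.2489] g 0.2458746734203449
```

Request:
carry_out:
  deltas: [0.002, 0.0035, 0.008, 0.2, -0.2, 0.5, 0.95, 0.0015, 0.0035, 0.012, 0, 0, 0, 0.95, 0, 0, 0.01, 0, 0, 0, 0.95, 0, 0, 0.004, 0, 0, 0, 0.95, 0, 0, 0, 0, 0, 0, 0.95, 0, 0, 0, 0, 0, 0, 0.95]

```text
time: 24.4
tcp_pos: [0.6286, 0.233, 0.2866]
ee_rot: [[0.005, 1.0, -0.0], [1.0, -0.005, -0.004], [-0.004, -0.0, -1.0]]
ft_force: [0.8, 0.3, -0.1]
gripper_width: 0.247
```

```bash

python3 -c "
from h import *
go((.6278,.2407,.285))
"
```

```text
t 24.4 tcp [0.6286 0.233  0.2866] dtool mm [ 7.7196 -0.8304  1.5601] rot [-0.0203  0.2508 -0.3069] F [ 0.8417  0.3173 -0.1066] g 0.24693703427442207
```

Request:
carry_out:
  deltas: [0.0077, -0.0008, 0.002, 0, 0.25, -0.3, 0.95, 0, 0, 0, 0, 0, 0, 0.95, 0, 0, 0, 0, 0, 0, 0.95, 0, 0, 0, 0, 0, 0, 0.95]

```text
time: 24.73
tcp_pos: [0.6279, 0.241, 0.2847]
ee_rot: [[0.0, 1.0, -0.0], [1.0, -0.0, 0.001], [0.001, -0.0, -1.0]]
ft_force: [-0.6, -1.0, -0.5]
gripper_width: 0.242
```

```bash

python3 -c "
from h import *
go((.6278,.2407,.264))
im=grab_frame('side')[:,:,::-1];im=np.clip(im*1.8,0,255).astype(np.uint8)[50:190,230:350]
cv2.imwrite('pics/s4.png',cv2.resize(im,None,fx=4,fy=4,interpolation=cv2.INTER_CUBIC))
"
```

```text
t 24.73 tcp [0.6279 0.241  0.2847] dtool mm [-0.3306 -0.056  20.7041] rot [-0.0116 -0.0403 -0.017 ] F [-0.5865 -1.0069 -0.4911] g 0.2418150959110798
```

View pics/s4.png

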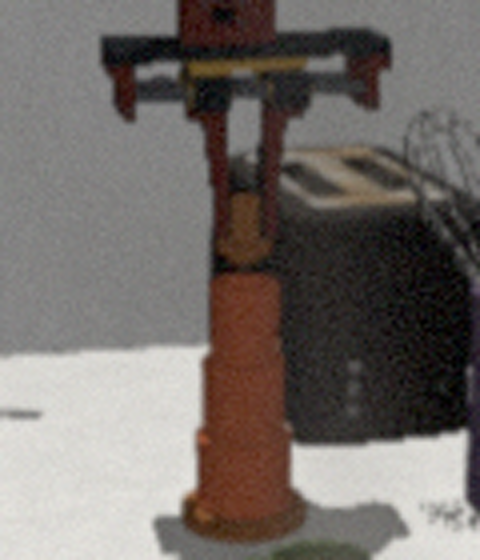

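The lid (col ≈ 245 in the crop) is centred over the small pot (≈ 245). Lower.

Request:
carry_out:
  deltas: [-0.0003, 0, 0.004, 0, 0, 0, 0.95, 0, 0, 0.005, 0, 0, 0, 0.95, 0, 0, 0.004, 0, 0, 0, 0.95, 0, 0, 0.003, 0, 0, 0, 0.95]

```text
time: 25.12
tcp_pos: [0.6283, 0.241, 0.2688]
ee_rot: [[0.0, 1.0, 0.002], [1.0, -0.0, 0.001], [0.001, 0.002, -1.0]]
ft_force: [0.6, 0.1, -0.9]
gripper_width: 0.246
```

```bash

python3 -c "
from h import *
go((.6278,.2407,.264))
"
```

```text
t 25.12 tcp [0.6283 0.241  0.2688] dtool mm [-0.2586 -0.4989  4.8341] rot [ 0.1366 -0.0716 -0.0144] F [ 0.6016  0.0607 -0.8777] g 0.24642983828569034
```

Request:
carry_out:
  deltas: [-0.0003, -0.0005, 0.003, 0.13, -0.07, 0, 0.95, 0, 0, 0.003, 0, 0, 0, 0.95]

```text
time: 25.28
tcp_pos: [0.6281, 0.2408, 0.2634]
ee_rot: [[0.001, 1.0, 0.001], [1.0, -0.001, 0.0], [0.0, 0.001, -1.0]]
ft_force: [-4.1, -2.8, 25.3]
gripper_width: 0.248
```

```bash

python3 -c "
from h import *
go((.6278,.2407,.264))
"
```

```text
t 25.28 tcp [0.6281 0.2408 0.2634] dtool mm [-0.1177 -0.3008 -0.6196] rot [ 0.0678 -0.0253 -0.0307] F [-4.1344 -2.8469 25.2843] g 0.24752459728307025
```

Seated. Release and retract.

Request:
carry_out:
  deltas: [0, 0, -0.0005, 0, 0, 0, 0.95, 0, 0, 0, 0, 0, 0, 0.65, 0, 0, 0, 0, 0, 0, 0.5, 0, 0, 0, 0, 0, 0, 0.4, 0, 0, 0, 0, 0, 0, 0.4, 0, 0, 0, 0, 0, 0, 0.4]

```text
time: 25.78
tcp_pos: [0.6282, 0.2409, 0.2638]
ee_rot: [[0.001, 1.0, 0.002], [1.0, -0.001, 0.001], [0.001, 0.002, -1.0]]
ft_force: [0.7, -0.3, -0.5]
gripper_width: 0.58
```

Request:
carry_out:
  deltas: [0, 0, -0.008, 0.1, 0, 0, 0.4, 0, 0, -0.02, 0, 0, 0, 0.4, 0, 0, -0.03, 0, 0, 0, 0.4, 0, 0, -0.025, 0, 0, 0, 0.4, 0, 0, -0.01, 0, 0, 0, 0.4, 0, 0, 0, 0, 0, 0, 0.4]

```text
time: 26.28
tcp_pos: [0.6275, 0.2404, 0.3601]
ee_rot: [[0.0, 1.0, -0.005], [1.0, -0.0, -0.0], [-0.0, -0.005, -1.0]]
ft_force: [-0.1, 0.8, 0.3]
gripper_width: 0.6
```

```bash

python3 w.py w10.png .627 .2395 .02 .179
python3 -c "
from h import *
go((.6278,.2407,.264))
im=cv2.imread('pics/w10.png')[130:310,190:370]
a=cv2.resize(im,None,fx=2.5,fy=2.5,interpolation=cv2.INTER_CUBIC)
im=grab_frame('side')[:,:,::-1];im=np.clip(im*1.8,0,255).astype(np.uint8);cv2.imwrite('pics/side9.png',im)
im=im[60:195,240:340]
im=cv2.resize(im,(333,450),interpolation=cv2.INTER_CUBIC)
cv2.imwrite('pics/w10c.png',cv2.hconcat([a,im[:450]]))
"
```

```text
t 26.33 tcp [0.6274 0.2403 0.3591] dtool mm [ 0.4605  0.9362 95.1313] rot [-0.3207  0.0413 -0.0045] F [0.6216 0.5496 0.9164] g 0.599003563776415
```

View pics/w10c.png

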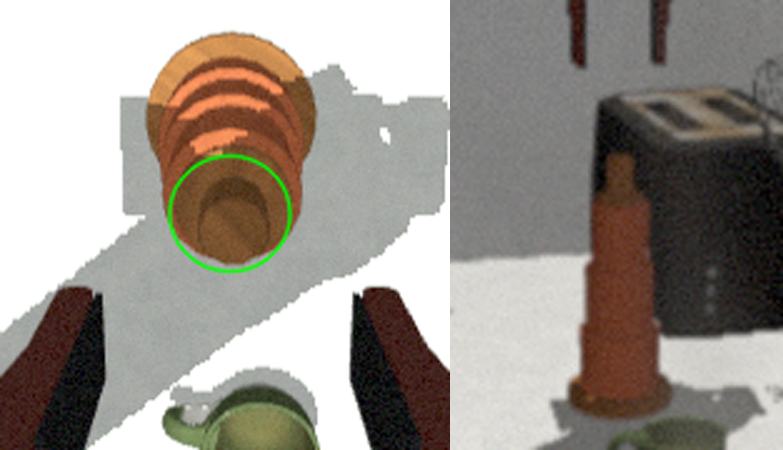

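View pics/side9.png

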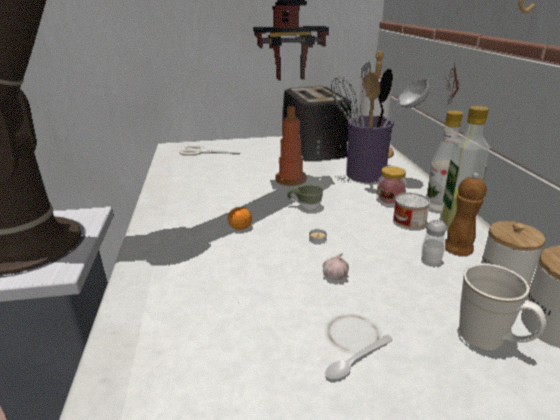

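```bash
python3 -c "
from workcell import *
print(close_job())"
```

```text
the job is handed in; nothing more can be done
None
```

I stacked the large pot, medium pot, small pot and lid on the stand in that order. I handed the job in at about 26 s, well inside the 96 s limit.

- **Seating:** Each piece met firm contact within 1 mm of its calculated seated height. The force rose to between 25 and 42 N on contact, and I then released it and backed off.
- **Final pictures:** The side and wrist views show an upright, concentric stack. The gripper is open and about 70 mm above the lid. The garlic, mandarin, tea light and cup look unmoved, though I only judged that by eye.
- **One disagreement:** The wrist camera placed everything about 3 mm further along +y than the top and side cameras. The offset was the same for the stand and the pots, so I treated it as calibration bias and used the top-camera positions. All the fits confirmed them.

No check failed, and `close_job()` gave no verdict.

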